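# Load the egg candler and switch on its lamp

## Task

Load the leaning egg candler from the tray: set the large egg in the wide cup and the small egg in the narrow cup, each narrow end down, resting fully on the cup's floor and in line with the leaning cup. Eggshells are fragile: hold them lightly and set them down softly, without dropping or pressing them. When both eggs are in and let go, push the candler's lamp lever over to its far side, and leave the bottle, tip box and timer where they are.

Things in the scene. Friction and masses are not known exactly. Their poses are not given: they have to be found in the camera images.
- egg_large_center (a point): large off-white egg, 45 mm across, 59 long, about 60 g, upright, narrow end down in the tray. Point: on its axis at the widest place, 33 mm above the narrow tip, 26 below the blunt end; z: along the axis to the blunt end. The shell breaks above 90 N from the fingers (both pads together) 20 N against candler or table, 60 N against the tray
- egg_small_center (a point): small off-white egg, 36 mm across, 47 long, about 32 g, upright, narrow end down in the same tray. Point: on its axis at the widest place, 26 mm above the narrow tip, 21 below the blunt end; z: along the axis to the blunt end. As fragile as the large one
- tray: fixed grey tray 205 x 75 mm, plate 10 mm thick, three dimples 62 mm apart along its x, each of four sloping posts up to 49 mm above the bench, 30 degrees either side of its +x and -x: the finger gaps are on its +y and -y sides. Eggs stand in the two end dimples (either way round). Origin: centre of its underside; z up
- candler: fixed candler: base 160 (x) by 250 mm (y -95 to +155), 20 high; its deck leans 28 degrees to the front (-x) with two cups at y +45 and -60. Over the cups runs a 20 mm lamp bar along y (y -85 to +55, axis at x 20, z 178 mm), in the way of a gripper straight above, not of one leaning with the cups. Origin: on the bench, under the line of the cups' feet; x: front to back, z up
- cup_wide_floor (a point): wide cup, on the candler's +y half by the lever. Point: centre of its floor, a 24 mm pedestal 10 mm above the deck; z: cup axis, leaning 28 degrees to the front; y: candler's y. Four black posts 10 mm wide, 4 thick, 23.5 mm from the axis, 30 degrees off +x and -x, rise 25 mm above the floor; finger gaps at +y and -y. A seated large egg has its widest place 33 mm up z
- cup_narrow_floor (a point): narrow cup, on the candler's -y half, built like the wide one with the same axes; posts 19 mm from the axis, 19 mm above the floor. A seated small egg has its widest place 26 mm up z
- lamp_tip (a point): tip of the candler's black lamp lever, 70 mm long, beside the wide cup; it swings in the candler's xz plane
- lamp (a joint): lamp lever angle in rad: 0 leaning to the candler's front (off), 1.0 leaning to its back (-x to +x, on); stays where it is left, light friction
- reagent_bottle: bystander: amber bottle 56 mm across, 130 mm tall; origin at the centre of its underside
- tip_box: bystander: blue and grey box 78 x 118 x 60 mm; origin at the centre of its underside
- timer: bystander: white timer 50 x 60 x 22 mm, lying flat; origin at the centre of its underside
There are look-alikes about, which are no part of the job. What is shaped like the part that bears egg_large_center but pink or turquoise is not meant.

How it is judged:
By the outcome, as a careful person would: the job done as asked, in the order asked, and still so for the second after the job is handed in, with the robot touching nothing.
It also fails if it takes over 72 s, if anything falls off the work surface, if the arm or the gripper's body presses on something with over 40 N, if the wrist force passes 120 N, or if a joint passes its speed limit or range.

## Robot

A 6-joint arm with a two-finger parallel gripper is mounted at the origin on the work surface. World frame = base frame: x ahead of the robot, y to its left, z up, the work surface at z = 0. Lengths are in m, angles in degrees, forces in N, time in s.
With the tool pointing down it reaches from about 0.225 to 0.875 m from the base axis. Payload 3.4 kg.
Tool frame: the origin (TCP) lies at the very end of the fingers, on their centre line; the grasp point (between the pads) lies 19 mm behind it; x points along the fingers, y is the direction in which the jaws open and shut, and the axes are right-handed (so a half turn about x gives the same grasp; the last joint's range is limited). The gripper opens to 85 mm and grips with 20 to 120 N. Pads are 22 mm wide; open, the fingers measure 114 mm over their backs; the gripper's body (76 mm by 85 mm) begins 54 mm behind the grasp point. The pads swing forward as they close: fully open they stand 13 mm farther back than shut.
Start: joints at [58.499, 15.808, 86.224, -0, 77.962, -6.933], TCP at [0.239, 0.523, 0.231] pointing down, gripper open.
Joint ranges: [-165.64, 165.64], [-43.16, 119.46], [12.63, 154.43], [-67.54, 247.53], [6.08, 155.33], [-154.97, 154.97]. Speed limits (degrees/s): [147.25, 147.25, 180, 180, 180, 180].

## Interface

Orientations are given as a 3x3 rotation matrix whose columns are the frame's x, y, z axes.
In Python, from plant import r gives the robot as it stands.
- The arm moves only by the tool apply_moves, never from a script. Its argument "rows" is one flat list of numbers, 6 for each row, row after row: the shift along the world's x, y, z as a fraction of full scale, then the turn, a rotation vector about the world's x, y, z as a fraction of full scale. A call has 1 to 5 rows; each row shifts and turns the commanded pose from where the row before left it; what a row does not reach is not made up. Full scale, the value 1, is 0.025 m for a shift and 0.15 rad for a turn. A row lasts 1/8 s, in which the tool goes at most 62.5 mm and 10.7 degrees, less where a joint would pass 70% of its speed; a pose out of reach is approached as far as the arm can. A call with a number of a shift or a turn outside -1 to 1 is refused whole. A call with a gripper value outside its range is refused whole. "claw" is the finger opening in mm, from 0 to 85.4, set as the call begins (left out, the last holds). The fingers move at their own pace and stop on an object; the grip force is fixed at half the most. Time passes only in rows, so rows that do not move let the fingers close. It gives the time, the measured TCP pose, the force and the opening at its end, in the units of the state.
- r.sense(): the state, without advancing time (a new reading comes with each control period).
- r.snapshot(name): name is "scene" or "top" or "wrist"; returns (picture, depth): 420x560x3 uint8, red, green, blue; 420x560 float32, m along the optical axis (not along the pixel's ray), 0 where there is no reading.
- r.camera_params(name): a dict with "fx", "fy", "cx", "cy" (pixels), "origin" and "rotation" of the camera in the world; the wrist camera has in their place "hand_eye" (4x4, takes a point from camera to tool coordinates, whose origin is the TCP and whose axes are the tool frame's). Camera axes: x right, y down, z forward; pixel columns grow to the right and rows downward; lengths in m; the calibration is good to about 2 mm. The wrist camera is an equidistant fisheye: a pixel r from the principal point sees the ray r / f radians off the axis. A picture is of the moment at which its call begins: read the wrist's pose just before it. camera_params takes no time and is no camera call.
- r.close_job(): hands the job in, once; it reports no verdict.
The state is a dict: "time_s": time; "joint_pos": joint angles; "qd": joint speeds; "tau": joint torques, N m; "eef_pos": TCP position; "eef_rot": TCP orientation; "contact_force": force on the tool from outside, world axes, zero at the start; "moment": the same for the moment, N m; "gripper_width": finger opening in m.
Only numpy, scipy, OpenCV 4.12 (cv2) and the standard library are available. Lean on these libraries where they do the work, as an engineer would, in place of code of your own. Each camera call takes 0.05 s, during which the arm holds its last target.

## Working session

There is one attempt and no reset: what is moved stays moved. The work goes in short steps, Python scripts to look and compute and a tool call to move; the robot and the scene stay as the last step left them, time stands still between calls to the robot, and variables do not carry over. Pictures are saved under pics/ and viewed, and the job is handed in when it is done.

Besides the shell and the picture viewer there is one more tool, called after "Request:" as a command line: name --argument value ..., lists and objects as JSON in quotes. apply_moves: Moves the arm, as the interface text tells. Its arguments: {"type":"object","properties":{"rows":{"type":"array","items":{"type":"number","minimum":-1,"maximum":1}},"claw":{"type":"number"}},"required":["rows"]}

```bash
ls; mkdir -p pics
cat > h.py <<'E'
import numpy as np,cv2
from plant import r
def snap(n,fn):
    s=r.sense(); p,d=r.snapshot(n); cv2.imwrite('pics/'+fn+'.png',p[:,:,::-1]); np.savez('pics/'+fn+'.npz',p=p,d=d,pos=s['eef_pos'],rot=s['eef_rot']); return p,d
E
python3 - <<'E'
from h import *
np.set_printoptions(precision=4,suppress=True)
print(r.sense())
for n in ['scene','top','wrist']:
    snap(n,n+'0'); print(n,r.camera_params(n))
E
```

```text
pics
{'time_s': 0.0, 'joint_pos': array([58.4978, 15.8488, 86.2973,  0.0008, 77.9637, -6.9328]), 'qd': array([-0.1047, -0.0865,  0.0178, -0.0508, -0.0528,  0.0176]), 'tau': array([ -0.0008, -41.6764, -24.5806,  -0.0006,   0.011 ,  -0.    ]), 'eef_pos': array([0.2388, 0.5225, 0.2304]), 'eef_rot': array([[-0.001 ,  0.4158,  0.9095],
       [-0.0016,  0.9095, -0.4158],
       [-1.    , -0.0019, -0.0002]]), 'contact_force': array([ 0.7517,  0.2121, -0.1347]), 'moment': array([ 0.0555,  0.0436, -0.0507]), 'gripper_width': 0.08542000774793068}
scene {'fx': 393.5870668792753, 'fy': 393.5870668792753, 'cx': 286.1819409314036, 'cy': 211.02229958161246, 'origin': array([1.1876, 0.0213, 0.5755]), 'rotation': array([[-0.0065,  0.61  , -0.7924],
       [ 0.9999,  0.0166,  0.0046],
       [ 0.0159, -0.7923, -0.61  ]])}
top {'fx': 510.0745626812814, 'fy': 510.0745626812814, 'cx': 269.37774267816695, 'cy': 209.3699122659726, 'origin': array([ 0.3507, -0.006 ,  1.0564]), 'rotation': array([[ 0.0963, -0.9733,  0.2082],
       [-0.9953, -0.0939,  0.0218],
       [-0.0016, -0.2094, -0.9778]])}
wrist {'fx': 325.19226210127806, 'fy': 325.19226210127806, 'cx': 277.87980795087316, 'cy': 209.9487879588773, 'hand_eye': array([[-0.0003, -0.2711,  0.9626, -0.1438],
       [ 1.    , -0.0004,  0.0002,  0.0005],
       [ 0.0003,  0.9626,  0.2711, -0.0683],
       [ 0.    ,  0.    ,  0.    ,  1.    ]])}
```

View pics/scene0.png

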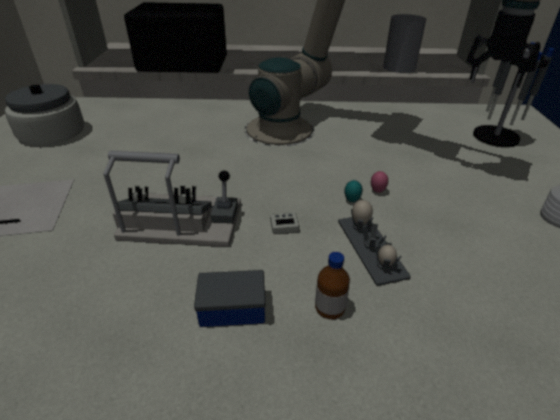

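View pics/top0.png

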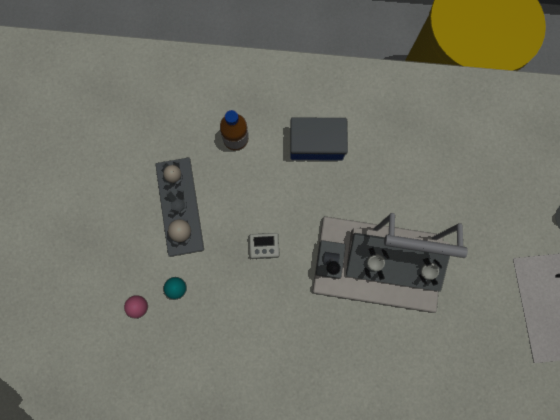

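View pics/wrist0.png

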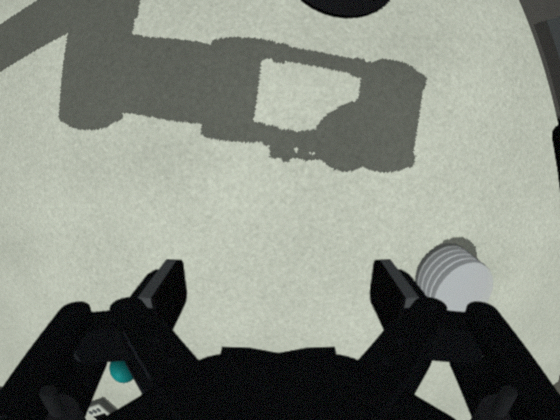

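```bash
cat >> h.py <<'E'
np.set_printoptions(precision=4,suppress=True)
def cloud(n,fn):
    z=np.load('pics/'+fn+'.npz'); d=z['d'].astype(float); p=z['p']; c=r.camera_params(n)
    v,u=np.mgrid[0:420,0:560]; x=(u-c['cx'])/c['fx']; y=(v-c['cy'])/c['fy']
    if n=='wrist':
        rr=np.hypot(x,y)+1e-9; t=np.tan(np.minimum(rr,1.5))/rr; x=x*t;y=y*t
        P=np.stack([x*d,y*d,d],-1); H=c['hand_eye']; P=P@H[:3,:3].T+H[:3,3]; P=P@z['rot'].T+z['pos']
    else:
        P=np.stack([x*d,y*d,d],-1)@c['rotation'].T+c['origin']
    P[d<=0]=np.nan
    return p,P
def sphfit(Q):
    A=np.c_[2*Q,np.ones(len(Q))]; b=(Q**2).sum(1); s=np.linalg.lstsq(A,b,rcond=None)[0]
    return s[:3],np.sqrt(s[3]+s[:3]@s[:3])
E
python3 - <<'E'
from h import *
for n in ['top','scene']:
    p,P=cloud(n,n+'0')
    print(n,'table z',np.nanmedian(P[300:340,200:300,2]) if n=='top' else np.nanmedian(P[330:400,100:200,2]))
    pts={'top':[('eggS',172,172),('eggL',179,230),('box',319,132),('cap',232,117),('timer',265,245),('wcup',376,263),('ncup',430,272),('barL',392,241),('barR',460,250),('lever',333,267)],
     'scene':[('eggL',362,212),('eggS',387,254),('lever',224,176),('barR',175,157),('barL',112,155),('box',230,286),('timer',285,222)]}[n]
    for k,u,v in pts: print(k,P[v,u])
    hsv=cv2.cvtColor(p,cv2.COLOR_RGB2HSV)
    print([ (k,hsv[v,u]) for k,u,v in pts])
E
python3 -c "
import cv2
a=cv2.imread('pics/top0.png')
cv2.imwrite('pics/t1.png',cv2.resize(cv2.convertScaleAbs(a[210:315,305:475],alpha=1.8),None,fx=4.6,fy=4.6,interpolation=cv2.INTER_CUBIC))
cv2.imwrite('pics/t2.png',cv2.resize(cv2.convertScaleAbs(a[150:265,140:220],alpha=1.8),None,fx=5,fy=5,interpolation=cv2.INTER_CUBIC))"
```

```text
top table z 0.000701332087598594
eggS [0.62   0.2195 0.0644]
eggL [0.5007 0.1859 0.0826]
box [ 0.7359 -0.0701  0.0586]
cap [0.7225 0.104  0.1307]
timer [0.4958 0.0187 0.0241]
wcup [ 0.4758 -0.2007  0.0637]
ncup [ 0.4682 -0.305   0.0662]
barL [ 0.5003 -0.2012  0.1899]
barR [ 0.497  -0.3197  0.1835]
lever [ 0.4537 -0.1115  0.1212]
[('eggS', array([ 26,  28, 135], dtype=uint8)), ('eggL', array([ 28,  28, 136], dtype=uint8)), ('box', array([96, 18, 72], dtype=uint8)), ('cap', array([109, 220, 108], dtype=uint8)), ('timer', array([30,  9, 57], dtype=uint8)), ('wcup', array([ 35,  13, 122], dtype=uint8)), ('ncup', array([ 39,  14, 124], dtype=uint8)), ('barL', array([110,   7, 109], dtype=uint8)), ('barR', array([113,   9, 114], dtype=uint8)), ('lever', array([150,  11,  23], dtype=uint8))]
scene table z -0.0008397690571056438
eggL [0.5253 0.1862 0.0665]
eggS [0.6382 0.2196 0.0526]
lever [ 0.468  -0.1105  0.1143]
barR [ 0.5112 -0.1954  0.1843]
barL [ 0.5052 -0.3215  0.1828]
box [ 0.7294 -0.0703  0.0577]
timer [0.5084 0.0231 0.0218]
[('eggL', array([18, 35, 95], dtype=uint8)), ('eggS', array([ 17,  38, 108], dtype=uint8)), ('lever', array([150, 128,   4], dtype=uint8)), ('barR', array([90,  6, 89], dtype=uint8)), ('barL', array([90,  3, 80], dtype=uint8)), ('box', array([105,  27,  57], dtype=uint8)), ('timer', array([ 70, 128,  12], dtype=uint8))]
```

View pics/t1.png

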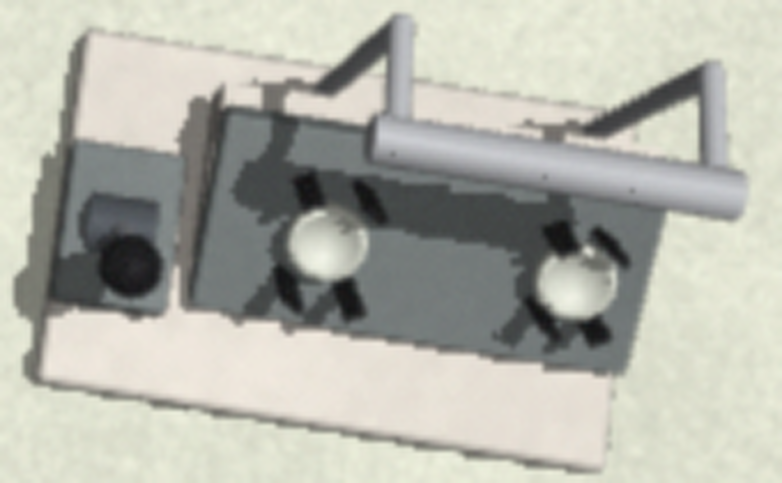

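View pics/t2.png

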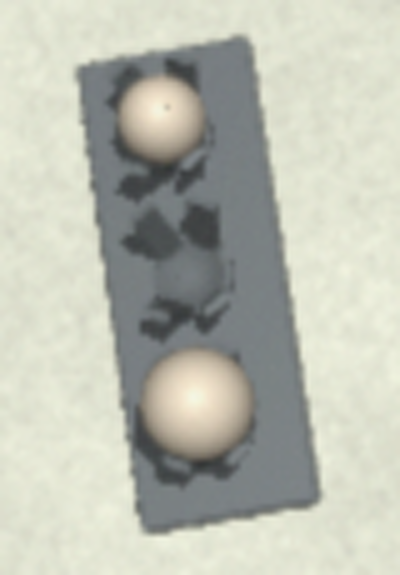

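Run:
```python
from h import *
def ray(c,u,v,z):
    d=c['rotation']@np.array([(u-c['cx'])/c['fx'],(v-c['cy'])/c['fy'],1]); o=c['origin']; return o+d*(z-o[2])/d[2]
for n,boxes in [('top',[('S',150,155,195,187),('L',155,210,205,250)]),('scene',[('L',340,190,380,232),('S',370,236,402,272)])]:
    p,P=cloud(n,n+'0'); c=r.camera_params(n); hsv=cv2.cvtColor(p,cv2.COLOR_RGB2HSV)
    for k,a,b,e,f in boxes:
        m=(hsv[...,1]>20)&(hsv[...,0]<32)&(hsv[...,2]>60)
        mm=np.zeros_like(m);mm[b:f,a:e]=m[b:f,a:e]
        mm=mm.astype(np.uint8); nl,l,st,ce=cv2.connectedComponentsWithStats(mm); i=1+st[1:,4].argmax()
        mask=cv2.erode((l==i).astype(np.uint8),np.ones((3,3)))>0
        Q=P[mask]; Q=Q[np.isfinite(Q).all(1)]
        zc={'S':.0434,'L':.0565}[k]
        print(n,k,st[i],ce[i],'ray',ray(c,*ce[i],zc),'sph',sphfit(Q),'ztop',np.percentile(Q[:,2],99))
# candler corners via top depth: deck plane, base
p,P=cloud('top','top0')
R=np.zeros(P.shape[:2],bool);R[205:320,300:480]=1
base=R&(abs(P[...,2]-.02)<.006)
q=P[base]; 
rc=cv2.minAreaRect((q[:,:2]*1000).astype(np.float32)); print('base rect',rc,cv2.boxPoints(rc))
bar=R&(P[...,2]>.17); qb=P[bar]
print('bar',qb.min(0),qb.max(0))
# tray rect
R=np.zeros(P.shape[:2],bool);R[150:265,145:215]=1
t=R&(abs(P[...,2]-.010)<.004)
rc=cv2.minAreaRect((P[t][:,:2]*1000).astype(np.float32));print('tray',rc)
```

```text
top S [164 165  17  17 232] [171.8448 173.0216] ray [0.6235 0.2243 0.0434] sph (array([0.6224, 0.2239, 0.048 ]), np.float64(0.013881830107941829)) ztop 0.06288391253165429
top L [168 219  23  23 388] [178.9948 230.0361] ray [0.5046 0.1911 0.0565] sph (array([0.5036, 0.1902, 0.0624]), np.float64(0.01911480789615631)) ztop 0.08211977855629977
scene L [352 199  21  20 297] [362.1313 208.4377] ray [0.4995 0.1916 0.0565] sph (array([0.508 , 0.1904, 0.0598]), np.float64(0.018937830168708026)) ztop 0.07973488578881052
scene S [379 244  18  17 227] [387.5727 252.0969] ray [0.6231 0.2252 0.0434] sph (array([0.6268, 0.2242, 0.0443]), np.float64(0.014419000919757967)) ztop 0.059403436583278124
base rect ((481.60052490234375, -214.47865295410156), (249.8525390625, 160.9128875732422), 86.55665588378906) [[ 393.7861 -334.347 ]
 [ 554.4085 -344.0117]
 [ 569.415   -94.6103]
 [ 408.7925  -84.9456]]
bar [ 0.4853 -0.3303  0.17  ] [ 0.5536 -0.1906  0.1931]
tray ((563.5654296875, 215.29583740234375), (240.56175231933594, 128.00889587402344), 8.300524711608887)
```

Request:
apply_moves --rows '[0.76,-0.95,0,0,0,0.34,0.76,-0.95,0,0,0,0.34,0.76,-0.95,0,0,0,0.34,0.76,-0.95,0,0,0,0.34,0.76,-0.95,0,0,0,0.34]' --claw 85

```text
time_s: 0.78
eef_pos: [0.3345, 0.4033, 0.2311]
eef_rot: [[-0.0, 0.171, 0.985], [-0.0, 0.985, -0.171], [-1.0, -0.0, -0.0]]
contact_force: [-0.1, -0.7, -0.6]
gripper_width: 0.0854
```

Request:
apply_moves --rows '[0.76,-0.95,0,0,0,0.34,0.76,-0.95,0,0,0,0.34,0.76,-0.95,0,0,0,0.34,0.76,-0.95,-0.4,0,0,0.34,0.76,-0.95,-0.4,0,0,0.34]'

```text
time_s: 1.4
eef_pos: [0.4295, 0.2846, 0.211]
eef_rot: [[-0.0, -0.083, 0.997], [0.0, 0.997, 0.083], [-1.0, 0.0, -0.0]]
contact_force: [0.0, 0.2, -0.2]
gripper_width: 0.085
```

Request:
apply_moves --rows '[0.76,-0.95,-0.4,0,0,0.34,0.76,-0.95,-0.4,0,0,0.34,0.76,-0.95,-0.4,0,0,0.34,0.72,-0.91,-0.4,0,0,0.27,0,0,0,0,0,0]'

```text
time_s: 2.02
eef_pos: [0.5045, 0.19, 0.1702]
eef_rot: [[-0.002, -0.268, 0.963], [-0.001, 0.963, 0.268], [-1.0, -0.0, -0.002]]
contact_force: [0.3, -0.2, -0.0]
gripper_width: 0.0847
```

Run:
```python
from h import *
s=r.sense();print(s['time_s'],s['eef_pos'],s['eef_rot'],s['joint_pos'])
snap('wrist','w1')
```

```text
2.025 [0.5045 0.19   0.1702] [[-0.002  -0.2685  0.9633]
 [-0.0007  0.9633  0.2685]
 [-1.     -0.0001 -0.0021]] [ 13.2486  15.2131  96.1643  -0.0135  68.7415 -92.3194]
```

View pics/w1.png

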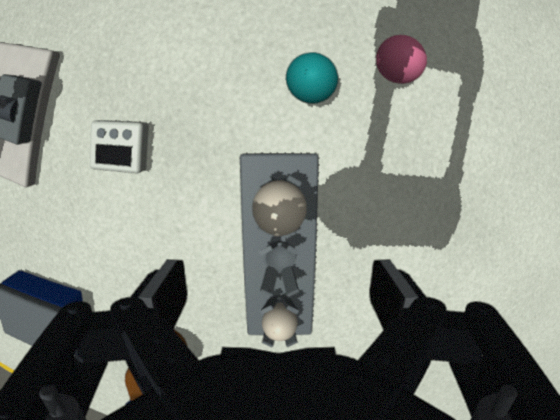

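```bash
cat >> h.py <<'E'
def wray(u,v,z,fn):
    "wrist pixel to world plane z"
    q=np.load('pics/'+fn+'.npz'); c=r.camera_params('wrist'); H=c['hand_eye']
    x=(u-c['cx'])/c['fx'];y=(v-c['cy'])/c['fy'];t=np.hypot(x,y);k=np.sin(t)/t
    d=q['rot']@H[:3,:3]@np.array([x*k,y*k,np.cos(t)]); o=q['rot']@H[:3,3]+q['pos']
    return o+d*(z-o[2])/d[2], o, d
def eggmask(p,box,lo=12):
    a,b,e,f=box; hsv=cv2.cvtColor(p,cv2.COLOR_RGB2HSV)
    m=(hsv[...,1]>lo)&(hsv[...,0]<32)&(hsv[...,2]>40); mm=np.zeros(m.shape,np.uint8); mm[b:f,a:e]=m[b:f,a:e]
    nl,l,st,ce=cv2.connectedComponentsWithStats(mm); i=1+st[1:,4].argmax()
    return l==i,st[i],ce[i]
E
python3 - <<'E'
from h import *
p,P=cloud('wrist','w1')
hsv=cv2.cvtColor(p,cv2.COLOR_RGB2HSV)
print(hsv[206,262],hsv[206,295],hsv[325,280],hsv[240,250], hsv[100,200])
for k,box,zc in [('L',(245,170,312,240),.0565),('S',(255,300,305,345),.0434)]:
    m,st,ce=eggmask(p,box); u,v,w,h,_=st
    print(k,st,ce,'bbox ctr ray',wray(u+w/2-.5,v+h/2-.5,zc,'w1')[0],wray(*ce,zc,'w1')[0])
    Q=P[cv2.erode(m.astype(np.uint8),np.ones((3,3)))>0]; print(sphfit(Q),np.percentile(Q[:,2],99.5))
print('table',np.nanmedian(P[240:300,100:150,2]), 'tray',np.nanmedian(P[270:300,250:258,2]))
E
```

```text
[ 21  33 108] [ 20  36 105] [ 23  33 206] [ 93  19 121] [ 44  19 206]
L [ 253  180   54   57 2311] [279.1493 207.4228] bbox ctr ray [0.5066 0.1921 0.0565] [0.5062 0.1917 0.0565]
 ** On entry to DLASCL parameter number  4 had an illegal value
 ** On entry to DLASCL parameter number  4 had an illegal valueTraceback (most recent call last):
  File "<stdin>", line 8, in <module>
  File "h.py", line 17, in sphfit
    A=np.c_[2*Q,np.ones(len(Q))]; b=(Q**2).sum(1); s=np.linalg.lstsq(A,b,rcond=None)[0]
                                                     ~~~~~~~~~~~~~~~^^^^^^^^^^^^^^^^
    x, resids, rank, s = _umath_linalg.lstsq(a, b, rcond,
                         ~~~~~~~~~~~~~~~~~~~^^^^^^^^^^^^^
                                             signature=signature)
                                             ^^^^^^^^^^^^^^^^^^^^
    raise LinAlgError("SVD did not converge in Linear Least Squares")
numpy.linalg.LinAlgError: SVD did not converge in Linear Least Squares
```

Run:
```python
from h import *
p,P=cloud('wrist','w1')
for k,box,zc in [('L',(245,170,312,240),.0565),('S',(255,300,305,345),.0434)]:
    m,st,ce=eggmask(p,box); u,v,w,h,_=st
    print(k,st,ce,'bbox ctr ray',wray(u+w/2-.5,v+h/2-.5,zc,'w1')[0],wray(*ce,zc,'w1')[0])
    Q=P[cv2.erode(m.astype(np.uint8),np.ones((3,3)))>0]; Q=Q[np.isfinite(Q).all(1)];print(len(Q),sphfit(Q),np.percentile(Q[:,2],99.5))
print('table',np.nanmedian(P[240:300,100:150,2]), 'tray',np.nanmedian(P[270:300,250:258,2]))
```

```text
L [ 253  180   54   57 2311] [279.1493 207.4228] bbox ctr ray [0.5066 0.1921 0.0565] [0.5062 0.1917 0.0565]
2041 (array([0.5063, 0.1913, 0.0603]), np.float64(0.021012685083326946)) 0.08206471147746448
S [262 303  36  38 962] [279.211  323.1757] bbox ctr ray [0.6232 0.2249 0.0434] [0.6253 0.2252 0.0434]
792 (array([0.626 , 0.2256, 0.0435]), np.float64(0.017460434187199614)) 0.06192860716680625
table 0.0014561470268096288 tray 0.011287511583636278
```

Request:
apply_moves --rows '[0.06,0.06,-0.8,0,0,0,0,0,-0.8,0,0,0,0,0,-0.8,0,0,0,0,0,-0.8,0,0,0,0,0,-0.5,0,0,0]'

```text
time_s: 2.7
eef_pos: [0.5046, 0.1939, 0.0783]
eef_rot: [[-0.001, -0.272, 0.962], [0.0, 0.962, 0.272], [-1.0, 0.001, -0.001]]
contact_force: [-1.4, -0.1, -0.8]
gripper_width: 0.0851
```

Request:
apply_moves --rows '[0,0,-0.5,0,0,0,0,0,-0.4,0,0,0,0,0,-0.4,0,0,0,0,0,-0.4,0,0,0,0,0,0,0,0,0]'

```text
time_s: 3.32
eef_pos: [0.505, 0.1928, 0.0355]
eef_rot: [[-0.002, -0.271, 0.963], [-0.0, 0.963, 0.271], [-1.0, 0.0, -0.002]]
contact_force: [-0.7, 0.1, 0.8]
gripper_width: 0.0852
```

Request:
apply_moves --rows '[0,0,-0.09,0,0,0,0,0,0,0,0,0,0,0,0,0,0,0,0,0,0,0,0,0]' --claw 50

```text
time_s: 3.82
eef_pos: [0.5057, 0.193, 0.0343]
eef_rot: [[0.0, -0.271, 0.963], [0.0, 0.963, 0.271], [-1.0, 0.0, 0.0]]
contact_force: [0.6, 0.7, 0.4]
gripper_width: 0.0502
```

Run:
```python
from h import *
s=r.sense();print(s['time_s'],s['eef_pos'],s['contact_force'],s['gripper_width'])
snap('wrist','w2')
```

```text
3.825 [0.5057 0.193  0.0343] [0.5725 0.6613 0.3753] 0.05019091287498605
```

View pics/w2.png

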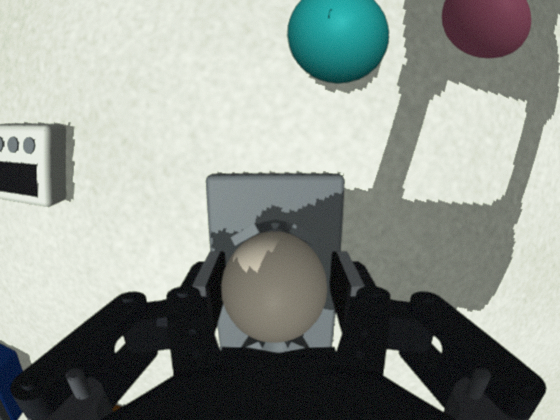

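Request:
apply_moves --rows '[0.01,-0.05,0,0,0,0,0,0,0,0,0,0]'

```text
time_s: 4.12
eef_pos: [0.5059, 0.1916, 0.0341]
eef_rot: [[0.0, -0.271, 0.963], [0.0, 0.963, 0.271], [-1.0, 0.0, 0.0]]
contact_force: [-0.7, -0.4, 1.2]
gripper_width: 0.05
```

Request:
apply_moves --rows '[0,0,0,0,0,0,0,0,0,0,0,0,0,0,0,0,0,0]' --claw 43

```text
time_s: 4.5
eef_pos: [0.5059, 0.1914, 0.0343]
eef_rot: [[0.0, -0.272, 0.962], [-0.0, 0.962, 0.272], [-1.0, -0.0, 0.0]]
contact_force: [-0.3, -2.5, 3.7]
gripper_width: 0.0436
```

Request:
apply_moves --rows '[0,0,0.1,0,0,0,0,0,0.2,0,0,0,0,0,0.5,0,0,0,0,0,0.8,0,0,0,0,0,0,0,0,0]'

```text
time_s: 5.12
eef_pos: [0.5074, 0.1922, 0.076]
eef_rot: [[0.004, -0.271, 0.962], [0.001, 0.963, 0.271], [-1.0, 0.0, 0.004]]
contact_force: [-0.4, 0.3, -0.3]
gripper_width: 0.0436
```

Run:
```python
from h import *
s=r.sense();print(s['time_s'],s['eef_pos'],s['contact_force'],s['gripper_width'])
snap('wrist','w3'); snap('scene','s3')
```

```text
5.125 [0.5074 0.1922 0.076 ] [-0.4261  0.3097 -0.3475] 0.04358404345316555
```

View pics/w3.png

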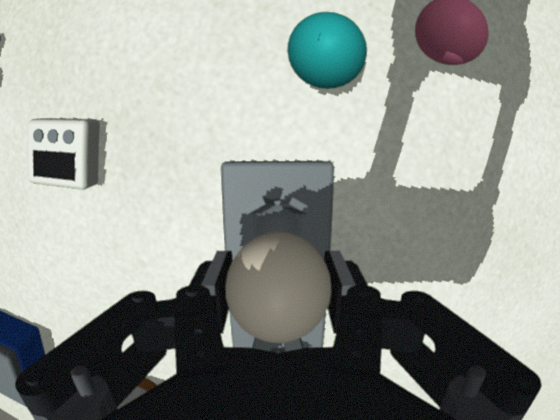

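View pics/s3.png

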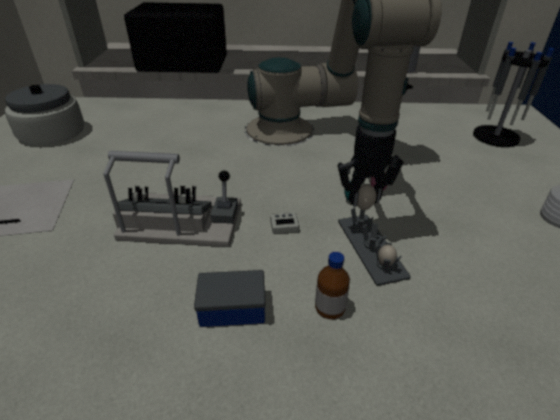

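Request:
apply_moves --rows '[0,-0.2,0.5,0,0,-0.2,-0.2,-0.5,0.6,0,0,-0.28,-0.2,-0.8,0.6,0,0,-0.25,-0.2,-0.9,0.6,0,0,-0.25,-0.2,-0.9,0.6,0,0,-0.25]'

```text
time_s: 5.85
eef_pos: [0.4852, 0.1073, 0.148]
eef_rot: [[0.001, -0.087, 0.996], [-0.0, 0.996, 0.087], [-1.0, -0.0, 0.001]]
contact_force: [0.1, 0.2, -0.2]
gripper_width: 0.0431
```

Request:
apply_moves --rows '[-0.2,-0.9,0.6,0,0,-0.25,-0.2,-0.9,0.6,0,0,-0.25,-0.2,-0.9,0.2,0,0,-0.25,-0.2,-0.9,0,0,0,-0.25,-0.2,-0.9,0,-0.02,-0.3,0]'

```text
time_s: 6.48
eef_pos: [0.4608, -0.0053, 0.1825]
eef_rot: [[0.047, 0.062, 0.997], [-0.004, 0.998, -0.062], [-0.999, -0.001, 0.047]]
contact_force: [0.5, -0.5, -1.2]
gripper_width: 0.0434
```

Request:
apply_moves --rows '[-0.2,-0.9,0,-0.02,-0.4,0,-0.2,-0.9,0,-0.02,-0.4,0,-0.2,-0.9,0,-0.02,-0.4,0,-0.2,-0.9,0,-0.02,-0.4,0,-0.2,-0.9,0,-0.03,-0.4,0]'

```text
time_s: 7.1
eef_pos: [0.4346, -0.117, 0.1824]
eef_rot: [[0.34, 0.061, 0.938], [-0.021, 0.998, -0.057], [-0.94, 0.0, 0.341]]
contact_force: [-0.9, 0.5, -0.0]
gripper_width: 0.0434
```

Request:
apply_moves --rows '[-0.2,-0.9,0,-0.03,-0.4,0,-0.2,-0.9,0,-0.03,-0.4,0,-0.2,-0.9,0,-0.03,-0.4,0,-0.2,-0.7,0,0,-0.15,0,0,-0.3,0,0,0,0]'

```text
time_s: 7.72
eef_pos: [0.4268, -0.1988, 0.1927]
eef_rot: [[0.498, 0.077, 0.864], [-0.048, 0.997, -0.061], [-0.866, -0.011, 0.5]]
contact_force: [0.9, -0.5, -0.6]
gripper_width: 0.0437
```

Request:
apply_moves --rows '[0,0,0,0,0,0,0,0,0,0,0,0]'

```text
time_s: 7.98
eef_pos: [0.427, -0.1969, 0.1914]
eef_rot: [[0.497, 0.075, 0.864], [-0.045, 0.997, -0.061], [-0.866, -0.009, 0.499]]
contact_force: [0.3, -0.5, -0.1]
gripper_width: 0.0434
```

Run:
```python
from h import *
s=r.sense();print(s['time_s'],s['eef_pos'],s['contact_force'],s['gripper_width'],s['joint_pos']);print(s['eef_rot'])
snap('wrist','w4')
```

```text
7.975 [ 0.427  -0.1969  0.1914] [ 0.2722 -0.4787 -0.0755] 0.04343995708009869 [ -49.4647   -3.7694  122.9341   30.918    42.7484 -154.9231]
[[ 0.4974  0.0754  0.8642]
 [-0.045   0.9971 -0.0611]
 [-0.8664 -0.0085  0.4993]]
```

View pics/w4.png

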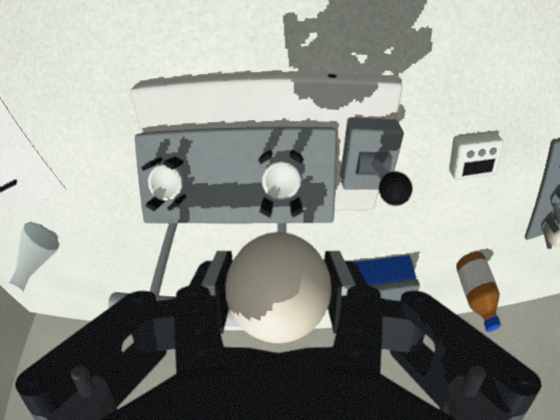

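```bash
cat >> h.py <<'E'
def wdir(u,v,c):
    x=(u-c['cx'])/c['fx'];y=(v-c['cy'])/c['fy'];t=np.hypot(x,y);k=np.sin(t)/t
    return np.array([x*k,y*k,np.cos(t)])
def planefit(Q):
    for _ in range(4):
        m=Q.mean(0); n=np.linalg.svd(Q-m,full_matrices=False)[2][2]; e=(Q-m)@n
        Q=Q[abs(e)<max(2.2*e.std(),1e-4)]
    if n[2]<0:n=-n
    return m,n,e.std()
def cupmeas(fn,boxes,deckbox):
    q=np.load('pics/'+fn+'.npz'); p,P=cloud('wrist',fn); c=r.camera_params('wrist');H=c['hand_eye']
    o=q['rot']@H[:3,3]+q['pos']; hsv=cv2.cvtColor(p,cv2.COLOR_RGB2HSV)
    a,b,e,f=deckbox; Q=P[b:f,a:e].reshape(-1,3); g=hsv[b:f,a:e].reshape(-1,3)
    Q=Q[np.isfinite(Q).all(1)&(g[:,2]<150)&(g[:,2]>45)]
    med=np.median(Q,0); m,n,sd=planefit(Q)
    print('deck n',n,'tilt',np.degrees(np.arccos(n[2])),'yaw',np.degrees(np.arctan2(-n[1],-n[0])),sd,len(Q))
    res={}
    for k,(a,b,e,f) in boxes.items():
        mm=np.zeros((420,560),np.uint8); s=hsv[b:f,a:e]; mm[b:f,a:e]=(s[...,2]>150)
        nl,l,st,ce=cv2.connectedComponentsWithStats(mm); i=1+st[1:,4].argmax()
        cn=max(cv2.findContours((l==i).astype(np.uint8),cv2.RETR_EXTERNAL,cv2.CHAIN_APPROX_NONE)[0],key=cv2.contourArea)
        el=cv2.fitEllipse(cn); hull=cv2.convexHull(cn)
        Q=P[cv2.erode((l==i).astype(np.uint8),np.ones((3,3)))>0];Q=Q[np.isfinite(Q).all(1)]
        h=np.median((Q-m)@n)
        for nm,uv in [('cent',ce[i]),('ell',el[0])]:
            d=q['rot']@H[:3,:3]@wdir(*uv,c); 
            t=((m+n*.010-o)@n)/(d@n); X=o+d*t
            print(k,nm,uv,st[i],'h',h,'depthmean',Q.mean(0),'world',X)
            res[k,nm]=X
    return m,n,res
E
python3 - <<'E'
from h import *
m,n,res=cupmeas('w4',{'W':(255,155,310,210),'N':(140,155,192,210)},(200,140,255,215))
for a in ['cent','ell']:
    v=res['W',a]-res['N',a]; print(np.linalg.norm(v),v/np.linalg.norm(v),np.degrees(np.arctan2(-v[0],v[1])))
p,P=cloud('wrist','w4')
q=np.load('pics/w4.npz')
msk,st,ce=eggmask(p,(215,225,340,345),8);print(st,ce)
Q=P[cv2.erode(msk.astype(np.uint8),np.ones((5,5)))>0];Q=Q[np.isfinite(Q).all(1)]
T=(Q-q['pos'])@q['rot']; print('egg in tool',sphfit(T),T.min(0))
import cv2
a=p[100:235,120:420,::-1]; cv2.imwrite('pics/w4c.png',cv2.resize(a,None,fx=2.6,fy=2.6,interpolation=cv2.INTER_CUBIC))
E
```

```text
deck n [-0.4688  0.028   0.8829] tilt 28.007843000966517 yaw -3.415324815405977 0.0005923860199018733 4105
W cent [281.1495 179.0068] [ 261  162   40   36 1037] h 0.013504315272744859 depthmean [ 0.4781 -0.1985  0.0675] world [ 0.4804 -0.1989  0.065 ]
W ell (281.1122131347656, 178.9797821044922) [ 261  162   40   36 1037] h 0.013504315272744859 depthmean [ 0.4781 -0.1985  0.0675] world [ 0.4803 -0.1989  0.065 ]
N cent [164.3719 181.3861] [147 165  35  36 847] h 0.01338156602702059 depthmean [ 0.4718 -0.304   0.0675] world [ 0.4743 -0.3055  0.0651]
N ell (164.1772918701172, 181.57640075683594) [147 165  35  36 847] h 0.01338156602702059 depthmean [ 0.4718 -0.304   0.0675] world [ 0.4744 -0.3057  0.0652]
0.10681115757652826 [ 0.0572  0.9984 -0.0013] -3.2790829601634717
0.10699184073407997 [ 0.0556  0.9985 -0.0021] -3.1858784066904597
[ 221  231  111  114 9557] [277.3002 289.8794]
egg in tool (array([-0.0247,  0.0004,  0.0012]), np.float64(0.021768305695799905)) [-0.0479 -0.0203 -0.0217]
```

View pics/w4c.png

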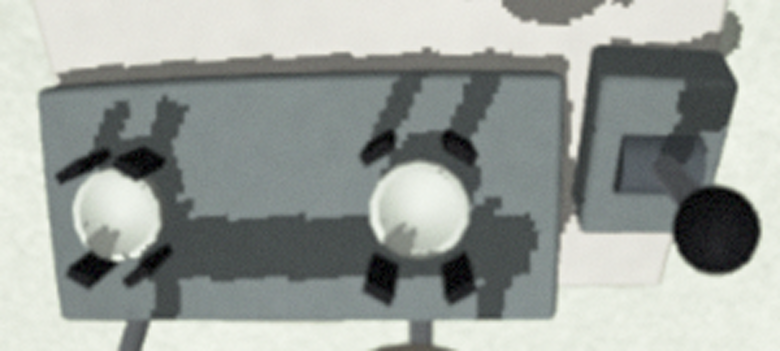

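Run:
```python
from h import *
q=np.load('pics/w4.npz'); p,P=cloud('wrist','w4'); c=r.camera_params('wrist');H=c['hand_eye']
o=q['rot']@H[:3,3]+q['pos']; print(o, np.linalg.norm(np.array([.48,-.199,.065])-o))
n=np.array([-.4688,.028,.8829]); Q=P[140:215,200:255].reshape(-1,3);m=np.nanmedian(Q,0)
y=np.array([.058,.998,0]);x=np.cross(y,n)
D=P-m
print('col v=179');
for u in range(250,315,3): print(u,(D[179,u]@np.array([x,y,n]).T*1000).round(1),p[179,u])
print('row u=281')
for v in range(145,225,3): print(v,(D[v,281]@np.array([x,y,n]).T*1000).round(1),p[v,281])
```

```text
[ 0.2973 -0.186   0.2819] 0.28390183737842395
col v=179
250 [ 2.2 21.2  0.6] [136 144 143]
253 [ 2.5 23.8 -0.5] [134 144 143]
256 [ 2.4 26.6  0.1] [133 142 142]
259 [ 2.  29.4  2. ] [130 143 142]
262 [-0.9 33.1 15.5] [192 201 193]
265 [-1.1 35.7 16.6] [216 220 210]
268 [-0.4 38.1 13.4] [197 203 194]
271 [ 0.  40.6 11.7] [209 215 204]
274 [ 0.2 43.2 11.1] [221 227 217]
277 [ 0.4 45.8 10.1] [229 234 226]
280 [ 0.5 48.4  9.8] [236 240 232]
283 [ 0.3 51.  10.8] [236 240 233]
286 [ 0.4 53.7 10.5] [232 238 229]
289 [ 0.1 56.2 11.8] [230 235 227]
292 [-0.1 58.8 13. ] [229 233 225]
295 [-0.6 61.3 15.2] [224 230 221]
298 [-0.5 63.9 15.1] [215 221 211]
301 [ 2.7 67.3  0.1] [127 133 133]
304 [ 2.6 70.   0.6] [83 86 88]
307 [ 2.8 72.8 -0.2] [74 80 80]
310 [ 2.7 75.4  0.5] [78 85 85]
313 [ 2.8 78.2  0.1] [119 128 128]
row u=281
145 [-28.4  49.5   1.1] [129 140 139]
148 [-25.5  49.5  -0.1] [133 142 139]
151 [-22.8  49.5  -0.2] [ 93 101  99]
154 [-20.   49.4  -0.9] [76 82 80]
157 [-17.5  49.4   0.6] [75 83 80]
160 [-14.7  49.4  -0.5] [80 86 84]
163 [-14.5  49.5  14.8] [212 220 207]
166 [-11.9  49.4  14.8] [228 233 224]
169 [-8.8 49.4 12. ] [234 238 230]
172 [-5.7 49.4 10. ] [235 240 232]
175 [-3.3 49.3 11.3] [238 242 235]
178 [-0.3 49.3  9.4] [237 241 235]
181 [ 2.4 49.3  9.6] [234 238 230]
184 [ 4.8 49.3 10.5] [224 228 220]
187 [ 7.5 49.2 10.5] [210 217 205]
190 [10.1 49.2 11.1] [196 203 190]
193 [11.9 49.2 14.7] [188 195 182]
196 [14.7 49.2 14.4] [186 193 181]
199 [21.3 49.   0.6] [102 110 103]
202 [24.9 49.  -2.1] [71 78 77]
205 [27.4 49.  -0.6] [82 87 88]
208 [30.3 49.  -0.7] [136 145 146]
211 [32.8 48.9  0.7] [134 143 142]
214 [35.8 48.9  0.4] [133 143 142]
217 [38.5 48.9  1.3] [131 140 141]
220 [42.1 48.8 -0.5] [132 142 143]
223 [ 55.9  48.5 -30.3] [115 121 122]
```

```bash
cat >> h.py <<'E'
from scipy.optimize import least_squares
def eggfit(T,R,b,dn):
    "T pts in tool frame; axis to blunt end ~ -x. R radius, b blunt semi, dn narrow semi"
    def f(q):
        a=np.array([-1,q[3],q[4]]);a/=np.linalg.norm(a); w=T-q[:3]; s=w@a; rr=np.sqrt(np.maximum((w**2).sum(1)-s**2,1e-12))
        L=np.where(s>0,b,dn); return (np.sqrt((s/L)**2+(rr/R)**2)-1)*R
    s=least_squares(f,[-.022,0,0,0,0],loss='soft_l1',f_scale=.0007); return s.x,np.std(s.fun)
E
python3 - <<'E'
from h import *
q=np.load('pics/w4.npz'); p,P=cloud('wrist','w4'); c=r.camera_params('wrist');H=c['hand_eye']
o=q['rot']@H[:3,3]+q['pos']
n=np.array([-.4688,.028,.8829]);m,_,_=planefit(P[142:180,200:250].reshape(-1,3))
y=np.array([.0596,.9982,0]);x=np.cross(y,n)
for k,uv in [('W',(281.1,179.0)),('N',(164.3,181.45))]:
    d=q['rot']@H[:3,:3]@wdir(*uv,c)
    X=o+d*(((m+n*.015-o)@n)/(d@n)); F=X-.005*n; print(k,'floor',F, 'in tool', (F-q['pos'])@q['rot'])
for fn in ['w3','w4']:
    q=np.load('pics/%s.npz'%fn);p,P=cloud('wrist',fn)
    msk,st,ce=eggmask(p,(215,225,340,345),8)
    Q=P[cv2.erode(msk.astype(np.uint8),np.ones((5,5)))>0];Q=Q[np.isfinite(Q).all(1)]
    T=(Q-q['pos'])@q['rot']; T=T[T[:,0]<-.012]
    print(fn,eggfit(T,.0225,.026,.033))
    # silhouettes side extremes
    d=[H[:3,:3]@wdir(u,v,c) for u,v in [(st[0]-.5,ce[1]),(st[0]+st[2]-.5,ce[1]),(ce[0],st[1]-.5)]]
    print(st,ce,d)
E
```

```text
Traceback (most recent call last):
  File "h.py", line 35, in planefit
    m=Q.mean(0); n=np.linalg.svd(Q-m,full_matrices=False)[2][2]; e=(Q-m)@n
                   ~~~~~~~~~~~~~^^^^^^^^^^^^^^^^^^^^^^^^^
numpy.linalg.LinAlgError: SVD did not converge
```

```bash
sed -i 's/^def planefit(Q):/def planefit(Q):\n    Q=Q[np.isfinite(Q).all(1)]/' h.py
cat > m1.py <<'E'
from h import *
q=np.load('pics/w4.npz'); p,P=cloud('wrist','w4'); c=r.camera_params('wrist');H=c['hand_eye']
o=q['rot']@H[:3,3]+q['pos']
n=np.array([-.4688,.028,.8829]);m,_,_=planefit(P[142:180,200:250].reshape(-1,3))
for k,uv in [('W',(281.1,179.0)),('N',(164.3,181.45))]:
    d=q['rot']@H[:3,:3]@wdir(*uv,c)
    X=o+d*(((m+n*.015-o)@n)/(d@n)); F=X-.005*n; print(k,'floor',F, 'in tool', (F-q['pos'])@q['rot'])
for fn in ['w3','w4']:
    q=np.load('pics/%s.npz'%fn);p,P=cloud('wrist',fn)
    msk,st,ce=eggmask(p,(215,225,340,345),8)
    Q=P[cv2.erode(msk.astype(np.uint8),np.ones((5,5)))>0];Q=Q[np.isfinite(Q).all(1)]
    T=(Q-q['pos'])@q['rot']; T=T[T[:,0]<-.012]
    print(fn,eggfit(T,.0225,.026,.033),st,ce)
E
python3 m1.py
```

```text
W floor [ 0.4794 -0.1988  0.0645] in tool [ 0.1361  0.0032 -0.018 ]
N floor [ 0.4735 -0.3036  0.0646] in tool [ 0.1377 -0.1017 -0.0166]
w3 (array([-0.0208,  0.0004,  0.0013,  0.0006, -0.028 ]), np.float64(0.0004262317687218301)) [ 225  232  107  111 9169] [277.9355 287.1781]
w4 (array([-0.0208,  0.0004,  0.0013, -0.0014, -0.033 ]), np.float64(0.00042396867991041957)) [ 221  231  111  114 9557] [277.3002 289.8794]
```

```bash
cat >> h.py <<'E'
from scipy.spatial.transform import Rotation as Ro
def target(tilt,psi,delta,flip=False):
    t,p=np.radians([tilt,psi]); x=np.array([np.sin(t)*np.cos(p),np.sin(t)*np.sin(p),-np.cos(t)]); y=np.array([-np.sin(p),np.cos(p),0])
    R=np.c_[x,y,np.cross(x,y)]
    return R@Ro.from_euler('x',delta+(180 if flip else 0),degrees=True).as_matrix()
def delta(Rt,pt):
    s=r.sense(); dp=(pt-s['eef_pos'])/.025; rv=Ro.from_matrix(Rt@s['eef_rot'].T).as_rotvec()/.15
    print('t',s['time_s'],'shift units',dp.round(3),'turn units',rv.round(3),'target',pt,'F',s['contact_force'],'w',s['gripper_width'],'j6',s['joint_pos'][5]); return dp,rv
N=np.array([-.4688,.028,.8829])
E
cat > g1.py <<'E'
import sys
from h import *
F=np.array([float(a) for a in sys.argv[2].split(',')]); e=np.array([-.0208,.0004,.0013])
Rt=target(27.1,-3.4,10); h=float(sys.argv[1])
delta(Rt,F+N*(.033+h)-Rt@e)
E
python3 g1.py 0.085 .4794,-.1988,.0645
```

```text
t 8.025 shift units [ 0.216  0.028 -1.668] turn units [ 0.631  0.285 -0.915] target [ 0.4323 -0.1962  0.1496] F [-0.845  -0.1747 -0.4246] w 0.04330453259210757 j6 -154.9200775319212
```

Request:
apply_moves --rows '[0.05,0,-0.2,0.16,0.07,-0.23,0.05,0,-0.5,0.16,0.07,-0.23,0.06,0.01,-0.5,0.16,0.07,-0.23,0.06,0.01,-0.47,0.15,0.07,-0.23,0,0,0,0,0,0]'

```text
time_s: 8.65
eef_pos: [0.4319, -0.1964, 0.1481]
eef_rot: [[0.453, 0.215, 0.865], [-0.026, 0.973, -0.228], [-0.891, 0.081, 0.447]]
contact_force: [0.5, 0.3, -0.9]
gripper_width: 0.0436
```

```bash
python3 g1.py 0.085 .4794,-.1988,.0645
```

```text
t 8.65 shift units [0.018 0.009 0.059] turn units [-0.012 -0.009  0.016] target [ 0.4323 -0.1962  0.1496] F [ 0.4757  0.3335 -0.9051] w 0.04356900714169582 j6 -145.21988034686166
```

Run:
```python
from h import *
s=r.sense();print(s['eef_pos'],s['joint_pos'])
snap('wrist','w5')
```

```text
[ 0.4319 -0.1964  0.1481] [ -47.319     0.9238  124.5594   30.4902   38.4357 -145.2199]
```

View pics/w5.png

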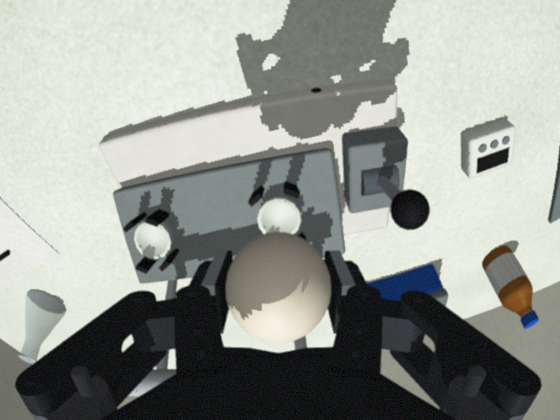

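```bash
cat >> h.py <<'E'
def rim(fn,boxes,deckbox,vmax=999):
    q=np.load('pics/'+fn+'.npz'); p,P=cloud('wrist',fn); c=r.camera_params('wrist');H=c['hand_eye']
    o=q['rot']@H[:3,3]+q['pos']; hsv=cv2.cvtColor(p,cv2.COLOR_RGB2HSV)
    a,b,e,f=deckbox; Q=P[b:f,a:e].reshape(-1,3); m,n,sd=planefit(Q); print('deck n',n,sd,'tilt',np.degrees(np.arccos(n[2])),'psi',np.degrees(np.arctan2(-n[1],-n[0])))
    X=np.cross([.0596,.9982,0],N);Y=np.cross(N,X); out={}
    for k,(a,b,e,f) in boxes.items():
        mm=np.zeros((420,560),np.uint8); s=hsv[b:f,a:e]; mm[b:f,a:e]=(s[...,2]>150)
        nl,l,st,ce=cv2.connectedComponentsWithStats(mm); i=1+st[1:,4].argmax()
        cn=max(cv2.findContours((l==i).astype(np.uint8),cv2.RETR_EXTERNAL,cv2.CHAIN_APPROX_NONE)[0],key=cv2.contourArea)[:,0]
        cn=cn[(cn[:,0]>a)&(cn[:,1]>b)&(cn[:,0]<e-1)&(cn[:,1]<f-1)]
        W=[]
        for u,v in cn:
            d=q['rot']@H[:3,:3]@wdir(u,v,c); W.append(o+d*(((m+N*.015-o)@N)/(d@N)))
        W=np.array(W); A=np.c_[W@X,W@Y]
        g=least_squares(lambda t:np.hypot(A[:,0]-t[0],A[:,1]-t[1])-t[2],[A[:,0].mean(),A[:,1].mean(),.017],loss='soft_l1',f_scale=.0006)
        C=g.x[0]*X+g.x[1]*Y+(m+N*.015)@N*N; Fl=C-.005*N
        out[k]=Fl; print(k,'r',g.x[2],'rms',np.std(g.fun),len(cn),'floor',Fl)
    return out
E
python3 - <<'E'
from h import *
rim('w4',{'W':(255,155,310,205),'N':(140,155,192,210)},(200,142,250,180))
rim('w5',{'W':(250,192,308,228),'N':(128,215,178,266)},(180,180,230,215))
p,P=cloud('wrist','w5');q=np.load('pics/w5.npz')
msk,st,ce=eggmask(p,(215,232,340,345),8)
Q=P[cv2.erode(msk.astype(np.uint8),np.ones((5,5)))>0];Q=Q[np.isfinite(Q).all(1)]
T=(Q-q['pos'])@q['rot']; T=T[T[:,0]<-.012]
print(eggfit(T,.0225,.026,.033),st,ce)
E
```

```text
deck n [-0.4671  0.027   0.8838] 0.0005954852379677922 tilt 27.89370472198922 psi -3.3110117140415336
W r 0.015641413463897923 rms 0.0024025546467412095 120 floor [ 0.4798 -0.1988  0.0647]
N r 0.015870982246672456 rms 0.002929012733526879 112 floor [ 0.4738 -0.304   0.0648]
deck n [-0.4667  0.0275  0.884 ] 0.0005848640215922753 tilt 27.872017789727014 psi -3.3780192708438554
W r 0.01635960163284641 rms 0.0015396231925280984 77 floor [ 0.4809 -0.1993  0.0652]
N r 0.015813832122612986 rms 0.003006005783580878 121 floor [ 0.4739 -0.3041  0.0648]
(array([-0.0209,  0.0005,  0.0012, -0.005 , -0.0306]), np.float64(0.00042416848087132724)) [ 225  232  107  111 9217] [277.9156 287.5168]
```

```bash
python3 g1.py 0.03 .4799,-.1991,.0648;python3 g1.py 0.0 .4799,-.1991,.0648
```

```text
t 8.7 shift units [ 1.06  -0.051 -1.9  ] turn units [-0.005 -0.002  0.016] target [ 0.4586 -0.198   0.1013] F [-0.2466 -0.0605 -0.4668] w 0.044130568016372496 j6 -145.23879607369435
t 8.7 shift units [ 1.622 -0.084 -2.96 ] turn units [-0.005 -0.002  0.016] target [ 0.4727 -0.1988  0.0748] F [-0.2466 -0.0605 -0.4668] w 0.044130568016372496 j6 -145.23879607369435
```

Request:
apply_moves --rows '[0.26,-0.01,-0.47,0,0,0,0.26,-0.01,-0.47,0,0,0,0.26,-0.01,-0.47,0,0,0,0.26,-0.02,-0.47,0,0,0.01,0,0,0,0,0,0]'

```text
time_s: 9.32
eef_pos: [0.4582, -0.198, 0.1014]
eef_rot: [[0.454, 0.214, 0.865], [-0.027, 0.974, -0.227], [-0.891, 0.08, 0.448]]
contact_force: [-0.0, 0.0, -1.3]
gripper_width: 0.0434
```

```bash
python3 g1.py 0.03 .4799,-.1991,.0648;python3 g1.py 0.0 .4799,-.1991,.0648; python3 -c "
from h import *
snap('scene','s6');snap('top','t6');snap('wrist','w6')
a=cv2.imread('pics/s6.png')[130:260,90:260];b=cv2.imread('pics/t6.png')[190:320,300:480]
cv2.imwrite('pics/s6c.png',cv2.resize(cv2.convertScaleAbs(a,alpha=1.8),None,fx=4.5,fy=4.5,interpolation=cv2.INTER_CUBIC))
"
```

```text
t 9.325 shift units [ 0.017 -0.001 -0.006] turn units [-0.007 -0.004  0.008] target [ 0.4586 -0.198   0.1013] F [-0.0454  0.0329 -1.2935] w 0.043384225647898296 j6 -150.09569099827053
t 9.325 shift units [ 0.579 -0.034 -1.065] turn units [-0.007 -0.004  0.008] target [ 0.4727 -0.1988  0.0748] F [-0.0454  0.0329 -1.2935] w 0.043384225647898296 j6 -150.09569099827053
```

View pics/s6c.png

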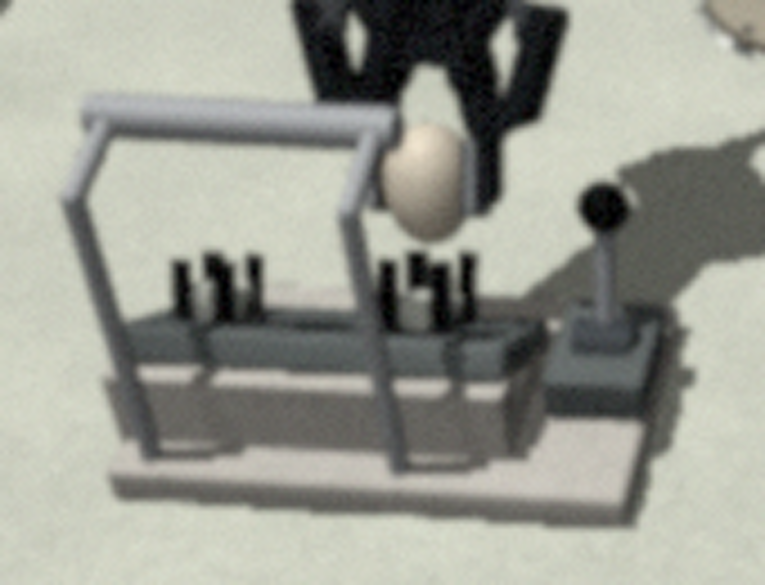

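View pics/w6.png

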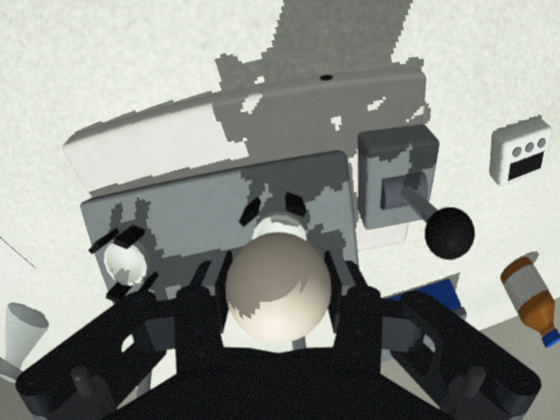

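Request:
apply_moves --rows '[0.12,-0.01,-0.22,0.05,0,-0.1,0.12,0,-0.22,0.05,0,-0.1,0.12,-0.01,-0.22,0.05,0,-0.1,0.12,-0.01,-0.22,0,0,0,0,0,0,0,0,0]'

```text
time_s: 10.1
eef_pos: [0.4702, -0.199, 0.08]
eef_rot: [[0.454, 0.258, 0.853], [-0.028, 0.961, -0.275], [-0.891, 0.101, 0.443]]
contact_force: [0.6, 0.8, -0.3]
gripper_width: 0.0436
```

```bash
sed -i 's/,10); h/,13); h/' g1.py; python3 g1.py 0.0 .4799,-.1991,.0648; python3 -c "
from h import *
snap('scene','s7');snap('wrist','w7')
a=cv2.imread('pics/s7.png')[130:260,90:260]
cv2.imwrite('pics/s7c.png',cv2.resize(cv2.convertScaleAbs(a,alpha=1.8),None,fx=4.5,fy=4.5,interpolation=cv2.INTER_CUBIC))
"
```

```text
t 10.1 shift units [ 0.098  0.009 -0.21 ] turn units [ 0.008 -0.008 -0.001] target [ 0.4727 -0.1988  0.0748] F [ 0.5667  0.8428 -0.2983] w 0.04355752136156334 j6 -150.42758165513268
```

View pics/s7c.png

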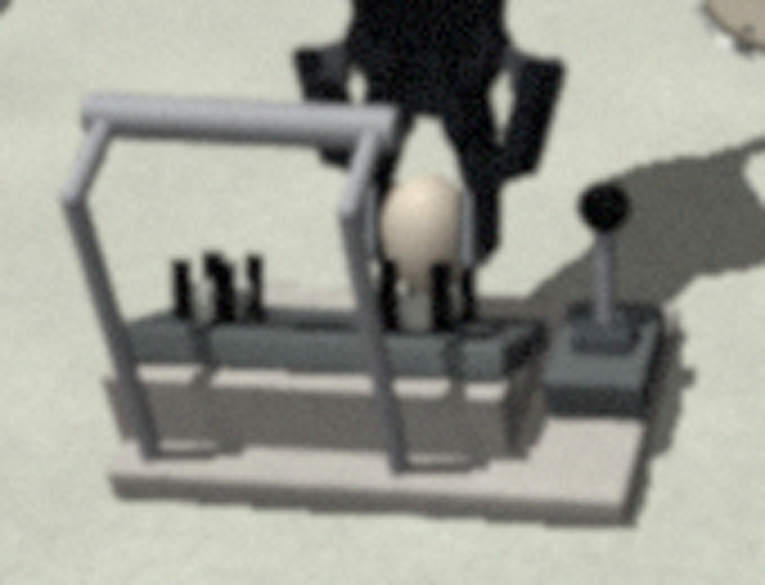

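View pics/w7.png

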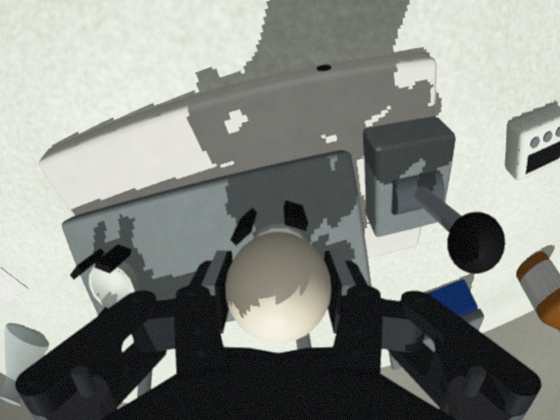

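Request:
apply_moves --rows '[0.02,0,-0.035,0,0,0,0.02,0,-0.035,0,0,0,0.02,0,-0.035,0,0,0,0,0,0,0,0,0]'

```text
time_s: 10.7
eef_pos: [0.4717, -0.1992, 0.078]
eef_rot: [[0.454, 0.258, 0.853], [-0.029, 0.961, -0.275], [-0.89, 0.1, 0.444]]
contact_force: [0.7, -0.2, -1.1]
gripper_width: 0.043
```

```bash
python3 g1.py 0.0 .4799,-.1991,.0648
```

```text
t 10.7 shift units [ 0.037  0.016 -0.129] turn units [ 0.013 -0.003 -0.001] target [ 0.4727 -0.1988  0.0748] F [ 0.6938 -0.1562 -1.0931] w 0.04301110076262509 j6 -150.88429323228894
```

Request:
apply_moves --rows '[0.015,0,-0.03,0,0,0,0.01,0,-0.02,0,0,0,0,0,0,0,0,0]'

```text
time_s: 11.08
eef_pos: [0.4724, -0.1992, 0.0768]
eef_rot: [[0.454, 0.258, 0.853], [-0.029, 0.961, -0.275], [-0.89, 0.1, 0.444]]
contact_force: [-0.2, -0.4, -1.7]
gripper_width: 0.044
```

Request:
apply_moves --rows '[0.01,0,-0.018,0,0,0,0,0,0,0,0,0]'

```text
time_s: 11.32
eef_pos: [0.4726, -0.1992, 0.0763]
eef_rot: [[0.454, 0.258, 0.853], [-0.029, 0.961, -0.275], [-0.89, 0.1, 0.444]]
contact_force: [0.2, -1.6, -0.9]
gripper_width: 0.0433
```

Request:
apply_moves --rows '[0.01,0,-0.018,0,0,0,0,0,0,0,0,0]'

```text
time_s: 11.58
eef_pos: [0.4729, -0.1992, 0.0759]
eef_rot: [[0.454, 0.258, 0.853], [-0.029, 0.961, -0.275], [-0.89, 0.1, 0.444]]
contact_force: [0.2, -0.3, -0.2]
gripper_width: 0.0433
```

```bash
python3 g1.py 0.0 .4799,-.1991,.0648
```

```text
t 11.575 shift units [-0.008  0.018 -0.044] turn units [ 0.013 -0.003 -0.   ] target [ 0.4727 -0.1988  0.0748] F [ 0.1776 -0.344  -0.2261] w 0.04326851388115028 j6 -151.29772542167896
```

Request:
apply_moves --rows '[0,0.01,-0.02,0,0,0,0,0,0,0,0,0]'

```text
time_s: 11.82
eef_pos: [0.4728, -0.1989, 0.0753]
eef_rot: [[0.454, 0.258, 0.853], [-0.029, 0.961, -0.275], [-0.89, 0.101, 0.444]]
contact_force: [-0.6, -0.0, -0.6]
gripper_width: 0.0438
```

Request:
apply_moves --rows '[0,0,-0.02,0,0,0,0,0,0,0,0,0]'

```text
time_s: 12.08
eef_pos: [0.4728, -0.199, 0.0749]
eef_rot: [[0.454, 0.258, 0.853], [-0.029, 0.961, -0.275], [-0.89, 0.1, 0.444]]
contact_force: [-0.8, 0.0, -1.0]
gripper_width: 0.0436
```

Request:
apply_moves --rows '[0.01,0,-0.018,0,0,0,0,0,0,0,0,0]'

```text
time_s: 12.32
eef_pos: [0.4732, -0.199, 0.0746]
eef_rot: [[0.455, 0.258, 0.853], [-0.029, 0.961, -0.275], [-0.89, 0.1, 0.444]]
contact_force: [-1.6, 0.1, 0.4]
gripper_width: 0.0437
```

Request:
apply_moves --rows '[0.01,0,-0.018,0,0,0,0,0,0,0,0,0]'

```text
time_s: 12.58
eef_pos: [0.4735, -0.1991, 0.0745]
eef_rot: [[0.455, 0.258, 0.852], [-0.029, 0.961, -0.275], [-0.89, 0.1, 0.445]]
contact_force: [-3.4, 0.7, 5.8]
gripper_width: 0.0436
```

```bash
python3 -c "
from h import *
print(r.sense()['contact_force']);snap('wrist','w8')
p,P=cloud('wrist','w8');q=np.load('pics/w8.npz')
msk,st,ce=eggmask(p,(215,228,340,345),8)
Q=P[cv2.erode(msk.astype(np.uint8),np.ones((5,5)))>0];Q=Q[np.isfinite(Q).all(1)]
T=(Q-q['pos'])@q['rot']; T=T[T[:,0]<-.012]
print(eggfit(T,.0225,.026,.033),st,ce)
"
```

```text
[-3.3779  0.7171  5.831 ]
(array([-0.0209,  0.0006,  0.0011, -0.0054, -0.0225]), np.float64(0.00043358357523655075)) [ 225  231  107  113 9265] [277.8595 287.478 ]
```

Request:
apply_moves --rows '[-0.004,0,0.008,0,0,0,0,0,0,0,0,0]'

```text
time_s: 12.88
eef_pos: [0.4733, -0.199, 0.0745]
eef_rot: [[0.455, 0.258, 0.853], [-0.029, 0.961, -0.275], [-0.89, 0.1, 0.444]]
contact_force: [-2.9, 0.7, 4.2]
gripper_width: 0.0435
```

Request:
apply_moves --rows '[0,0,0,0,0,0,0,0,0,0,0,0]' --claw 47

```text
time_s: 13.12
eef_pos: [0.4733, -0.1989, 0.074]
eef_rot: [[0.454, 0.258, 0.853], [-0.029, 0.961, -0.275], [-0.89, 0.101, 0.444]]
contact_force: [1.2, 0.6, -0.1]
gripper_width: 0.0471
```

Request:
apply_moves --rows '[0,0,0,0,0,0,0,0,0,0,0,0,0,0,0,0,0,0]' --claw 60

```text
time_s: 13.5
eef_pos: [0.4733, -0.199, 0.0742]
eef_rot: [[0.454, 0.258, 0.853], [-0.029, 0.961, -0.275], [-0.89, 0.1, 0.444]]
contact_force: [-0.2, -0.4, 0.7]
gripper_width: 0.0599
```

```bash
python3 -c "
from h import *
print(r.sense()['contact_force']);snap('wrist','w9')
p,P=cloud('wrist','w9');q=np.load('pics/w9.npz')
msk,st,ce=eggmask(p,(215,228,340,345),8)
Q=P[cv2.erode(msk.astype(np.uint8),np.ones((5,5)))>0];Q=Q[np.isfinite(Q).all(1)]
T=(Q-q['pos'])@q['rot']; T=T[T[:,0]<-.012]
x,s=eggfit(T,.0225,.026,.033);print(x,s,st,ce); C=q['rot']@x[:3]+q['pos'];a=q['rot']@np.array([-1,x[3],x[4]]);print(C,a, (C-np.array([.4799,-.1991,.0648]))@N)
"
```

```text
[-0.1853 -0.3889  0.6508]
[-0.0213  0.0001 -0.0008 -0.0129 -0.0999] 0.00042495993130440174 [ 223  229  108  111 9201] [276.7679 284.3408]
[ 0.463  -0.1981  0.0928] [-0.5428  0.0438  0.8447] 0.032683512725713695
```

View pics/w9.png

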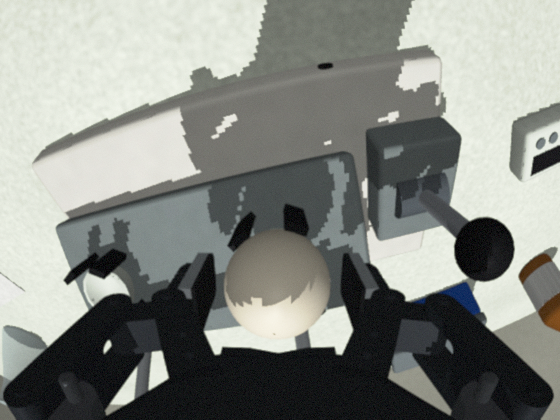

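Request:
apply_moves --rows '[-0.15,0.01,0.28,0,0,0,-0.3,0.02,0.57,0,0,0,-0.45,0.03,0.85,0,0,0,-0.47,0.03,0.88,0,0,0,-0.47,0.03,0.88,0,0,0]'

```text
time_s: 14.18
eef_pos: [0.4265, -0.1958, 0.1617]
eef_rot: [[0.454, 0.258, 0.853], [-0.029, 0.961, -0.275], [-0.89, 0.1, 0.444]]
contact_force: [0.3, -0.2, 0.4]
gripper_width: 0.0598
```

```bash
python3 -c "
from h import *
s=r.sense();print(s['time_s'],s['eef_pos'],s['joint_pos']);snap('wrist','w10');snap('scene','s10')
a=cv2.imread('pics/s10.png')[130:260,90:260]
cv2.imwrite('pics/s10c.png',cv2.resize(cv2.convertScaleAbs(a,alpha=1.8),None,fx=4.5,fy=4.5,interpolation=cv2.INTER_CUBIC))
"
```

```text
14.175 [ 0.4265 -0.1958  0.1617] [ -47.8853   -0.7096  123.7345   29.1533   40.6332 -141.1477]
```

View pics/s10c.png

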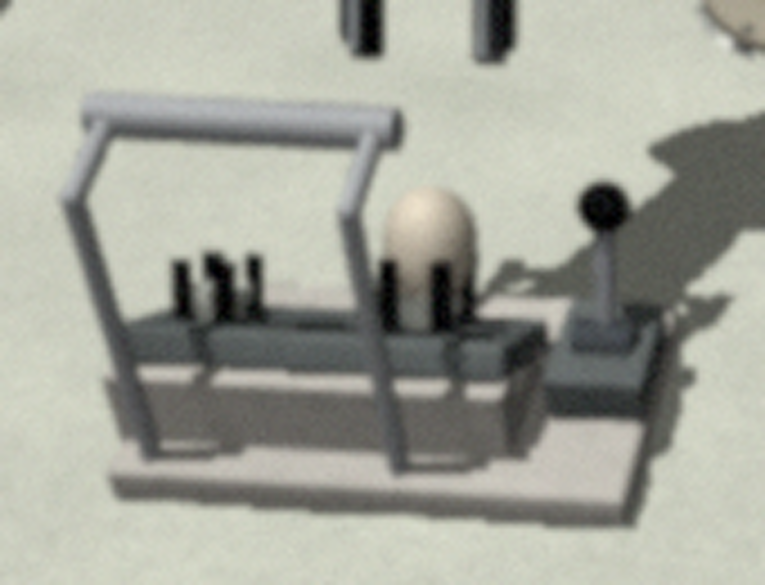

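View pics/w10.png

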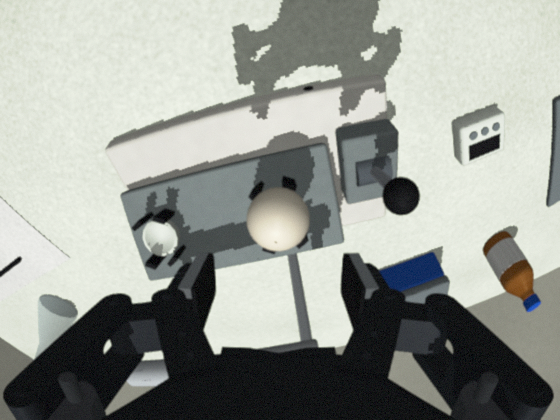

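```bash
cat > eg.py <<'E'
import sys
from h import *
fn=sys.argv[1];box=tuple(int(a) for a in sys.argv[2].split(','));R,b,d=[float(a) for a in sys.argv[3].split(',')];F=np.array([float(a) for a in sys.argv[4].split(',')])
p,P=cloud('wrist',fn);q=np.load('pics/%s.npz'%fn)
msk,st,ce=eggmask(p,box,8)
Q=P[cv2.erode(msk.astype(np.uint8),np.ones((3,3)))>0];Q=Q[np.isfinite(Q).all(1)]
A=np.c_[-N,np.cross(N,[.9982,-.0596,0]),np.zeros(3)]; y=np.array([.0596,.9982,0]);A=np.c_[-N,y,np.cross(-N,y)]
T=(Q-F-N*d)@A; T=T[T[:,0]<.01]
x,s=eggfit(T+[-.0,0,0],R,b,d); print(st,'offset from seat in cup frame (down,y,back) mm',x[:3]*1000,'tilt deg y,back',np.degrees(x[3:]),s)
E
python3 eg.py w10 240,180,318,258 .0225,.026,.033 .4799,-.1991,.0648
```

```text
[ 246  186   64   66 3212] offset from seat in cup frame (down,y,back) mm [ 0.3132 -0.1767 -1.8245] tilt deg y,back [ 0.3414 -8.122 ] 0.00045576738472310563
```

Request:
apply_moves --rows '[-0.1,0.1,0.6,0.04,0.63,0,0,0.3,0.6,0.04,0.63,0,0,0.6,0.4,0.04,0.63,0,0.2,0.8,0.2,0.04,0.63,0,0.3,0.9,0,0.04,0.63,0]' --claw 80

```text
time_s: 14.9
eef_pos: [0.4378, -0.128, 0.2059]
eef_rot: [[-0.003, 0.282, 0.959], [-0.001, 0.959, -0.282], [-1.0, -0.001, -0.002]]
contact_force: [0.3, -0.1, 0.4]
gripper_width: 0.0799
```

Request:
apply_moves --rows '[0.4,0.9,0,0,0,-0.7,0.4,0.9,0,0,0,-0.9,0.4,0.9,0,0,0,-0.9,0.4,0.9,0,0,0,-0.9,0.4,0.9,0,0,0,-0.9]'

```text
time_s: 15.52
eef_pos: [0.4875, -0.0149, 0.2048]
eef_rot: [[-0.002, 0.805, 0.594], [0.001, 0.594, -0.805], [-1.0, -0.001, -0.002]]
contact_force: [0.6, -0.1, 0.5]
gripper_width: 0.08
```

Request:
apply_moves --rows '[0.4,0.9,0,0,0,-0.9,0.4,0.9,0,0,0,-0.9,0.4,0.9,0,0,0,-0.9,0.4,0.9,0,0,0,-0.9,0.4,0.9,0,0,0,-0.9]'

```text
time_s: 16.15
eef_pos: [0.5374, 0.0975, 0.2047]
eef_rot: [[-0.001, 0.999, -0.039], [0.001, -0.039, -0.999], [-1.0, -0.001, -0.001]]
contact_force: [-0.1, 0.5, -0.0]
gripper_width: 0.0799
```

```bash
cat > g2.py <<'E'
import sys
from h import *
yaw=np.radians(float(sys.argv[2])); pt=np.array([float(a) for a in sys.argv[1].split(',')])
z=np.array([np.cos(yaw),np.sin(yaw),0]); x=np.array([0,0,-1.]); delta(np.c_[x,np.cross(z,x),z],pt); print(r.sense()['joint_pos'])
E
python3 g2.py .6245,.225,.16 -164.3
```

```text
t 16.15 shift units [ 3.483  5.098 -1.787] turn units [-0.011 -0.004 -8.385] target [0.6245 0.225  0.16  ] F [-0.0752  0.4897 -0.0297] w 0.07994483316333421 j6 5.175080670117398
[ 2.9522 14.3164 92.2226  0.0556 73.5346  5.1751]
```

Request:
apply_moves --rows '[0.4,0.55,0,0,0,-0.9,0.4,0.55,0,0,0,-0.9,0.4,0.55,0,0,0,-0.9,0.4,0.55,0,0,0,-0.9,0.4,0.55,0,0,0,-0.9]'

```text
time_s: 16.77
eef_pos: [0.5874, 0.166, 0.2045]
eef_rot: [[-0.001, 0.756, -0.655], [0.001, -0.655, -0.756], [-1.0, -0.001, 0.0]]
contact_force: [0.3, -0.2, 0.2]
gripper_width: 0.08
```

Request:
apply_moves --rows '[0.4,0.55,-0.4,0,0,-0.9,0.4,0.55,-0.4,0,0,-0.9,0.4,0.55,-0.4,0,0,-0.9,0.28,0.55,-0.4,0,0,-0.9,0,0.15,-0.18,0,0,-0.29]'

```text
time_s: 17.4
eef_pos: [0.6242, 0.2251, 0.1589]
eef_rot: [[-0.002, 0.273, -0.962], [0.0, -0.962, -0.273], [-1.0, -0.001, 0.002]]
contact_force: [-0.8, 0.1, -0.0]
gripper_width: 0.0799
```

Request:
apply_moves --rows '[0,0,0,0,0,0,0,0,0,0,0,0]'

```text
time_s: 17.65
eef_pos: [0.6242, 0.224, 0.1608]
eef_rot: [[0.0, 0.274, -0.962], [0.0, -0.962, -0.274], [-1.0, -0.0, -0.0]]
contact_force: [0.7, -0.7, 0.3]
gripper_width: 0.0798
```

```bash
python3 g2.py .6245,.225,.16 -164.3; python3 -c "
from h import *
snap('wrist','w11')"
```

```text
t 17.65 shift units [ 0.012  0.041 -0.033] turn units [-0.001  0.001 -0.027] target [0.6245 0.225  0.16  ] F [ 0.6755 -0.6709  0.3403] w 0.07983772843316767 j6 87.79465736022048
[13.728  25.7335 80.945   0.0073 73.3096 87.7947]
```

View pics/w11.png

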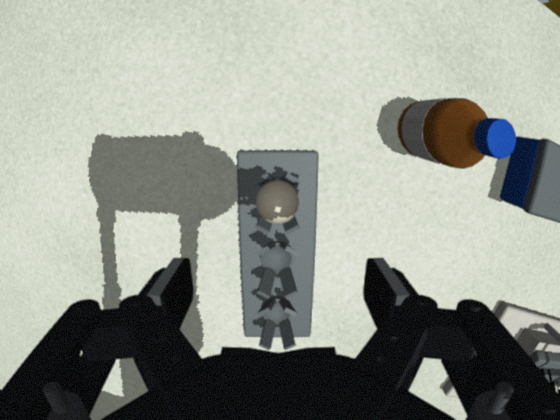

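Run:
```python
from h import *
p,P=cloud('wrist','w11')
m,st,ce=eggmask(p,(250,172,308,228),14); u,v,w,h,_=st; zc=.0405
print(st,ce,wray(u+w/2-.5,v+h/2-.5,zc,'w11')[0],wray(*ce,zc,'w11')[0])
Q=P[cv2.erode(m.astype(np.uint8),np.ones((3,3)))>0]; Q=Q[np.isfinite(Q).all(1)];print(sphfit(Q),np.percentile(Q[:,2],99.5))
q=np.load('pics/w11.npz'); print(eggfit((Q-q['pos'])@q['rot']-[.1,0,0],.018,.021,.026))
```

```text
[ 256  180   42   44 1445] [276.9017 201.6671] [0.6262 0.226  0.0405] [0.6261 0.2256 0.0405]
(array([0.6264, 0.2259, 0.0443]), np.float64(0.01660393384755578)) 0.061723794094751
(array([-0.0159,  0.001 , -0.0057,  0.0806,  0.188 ]), np.float64(0.004122701759867223))
```

Request:
apply_moves --rows '[0.05,0.05,-0.8,0,0,-0.03,0,0,-0.9,0,0,0,0,0,-0.9,0,0,0,0,0,-0.9,0,0,0,0,0,-0.7,0,0,0]'

```text
time_s: 18.32
eef_pos: [0.6255, 0.225, 0.0556]
eef_rot: [[0.001, 0.269, -0.963], [0.0, -0.963, -0.269], [-1.0, -0.0, -0.001]]
contact_force: [-0.0, 0.6, -1.0]
gripper_width: 0.0801
```

Request:
apply_moves --rows '[0,0,-0.6,0,0,0,0,0,-0.4,0,0,0,0,0,-0.2,0,0,0,0,0,0,0,0,0,0,0,0,0,0,0]' --claw 45

```text
time_s: 18.95
eef_pos: [0.626, 0.2254, 0.0269]
eef_rot: [[0.002, 0.27, -0.963], [0.001, -0.963, -0.27], [-1.0, -0.0, -0.002]]
contact_force: [0.1, -0.2, -0.1]
gripper_width: 0.0448
```

```bash
python3 g2.py .6255,.2252,.0245 -164.3; python3 -c "
from h import *
snap('wrist','w12')"
```

```text
t 18.95 shift units [-0.02  -0.01  -0.094] turn units [-0.004  0.012  0.007] target [0.6255 0.2252 0.0245] F [ 0.1241 -0.156  -0.0675] w 0.04476604898646741 j6 88.16928418160147
[13.8135 32.4581 89.9672  0.0111 57.4642 88.1693]
```

View pics/w12.png

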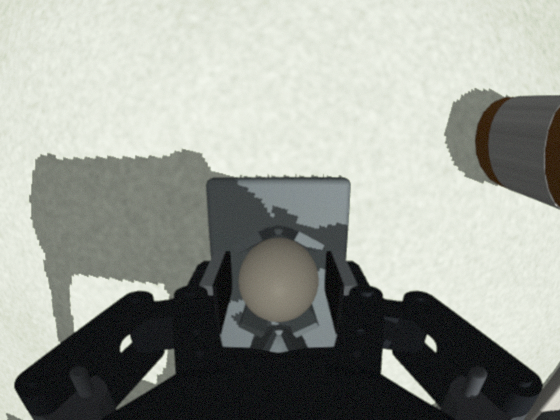

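Request:
apply_moves --rows '[-0.01,0,-0.08,0,0,0,0,0,0,0,0,0]'

```text
time_s: 19.25
eef_pos: [0.6252, 0.2253, 0.0242]
eef_rot: [[0.001, 0.27, -0.963], [0.0, -0.963, -0.27], [-1.0, -0.0, -0.001]]
contact_force: [-0.9, -0.1, 0.3]
gripper_width: 0.045
```

Request:
apply_moves --rows '[0,0,0,0,0,0,0,0,0,0,0,0,0,0,0,0,0,0]' --claw 34

```text
time_s: 19.62
eef_pos: [0.6253, 0.2252, 0.0244]
eef_rot: [[0.001, 0.27, -0.963], [0.0, -0.963, -0.27], [-1.0, 0.0, -0.001]]
contact_force: [0.0, -0.3, 1.2]
gripper_width: 0.0345
```

Request:
apply_moves --rows '[0,0,0.1,0,0,0,0,0,0.2,0,0,0,0,0,0.5,0,0,0,0,0,0.8,0,0,0,0,0,0,0,0,0]'

```text
time_s: 20.25
eef_pos: [0.627, 0.2258, 0.0667]
eef_rot: [[0.006, 0.27, -0.963], [0.002, -0.963, -0.27], [-1.0, -0.0, -0.006]]
contact_force: [0.0, 0.3, -0.8]
gripper_width: 0.0346
```

```bash
python3 g2.py .6255,.2252,.0245 -164.3; python3 -c "
from h import *
snap('wrist','w13')
p,P=cloud('wrist','w13');q=np.load('pics/w13.npz')
msk,st,ce=eggmask(p,(215,228,340,345),8)
Q=P[cv2.erode(msk.astype(np.uint8),np.ones((5,5)))>0];Q=Q[np.isfinite(Q).all(1)]
T=(Q-q['pos'])@q['rot']; print(eggfit(T[T[:,0]<-.01],.018,.021,.026),eggfit(T[T[:,0]<-.016],.018,.021,.026),st,ce)
"
```

```text
t 20.25 shift units [-0.059 -0.023 -1.689] turn units [-0.01   0.037  0.007] target [0.6255 0.2252 0.0245] F [ 0.0381  0.3033 -0.8172] w 0.03458684362332847 j6 88.17386873920867
[13.8199 30.1685 87.6573  0.0132 61.8444 88.1739]
(array([-0.0156, -0.0002, -0.0006,  0.0039, -0.0457]), np.float64(0.0004352359046915757)) (array([-0.0156, -0.0002, -0.0005,  0.0043, -0.0596]), np.float64(0.00043670495393535107)) [ 237  238   83   85 5410] [277.8466 280.4712]
```

View pics/w13.png

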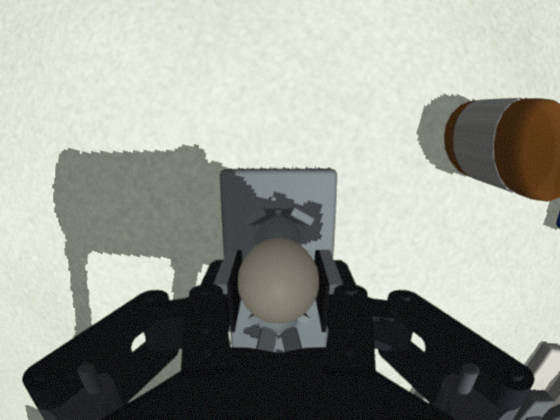

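Request:
apply_moves --rows '[0,0,0.6,0,0,0,-0.2,-0.4,0.8,0,0,-0.2,-0.3,-0.7,0.8,0,0,-0.25,-0.38,-0.9,0.8,0,0,-0.25,-0.38,-0.9,0.8,0,0,-0.25]'

```text
time_s: 20.92
eef_pos: [0.593, 0.151, 0.1612]
eef_rot: [[0.002, 0.127, -0.992], [-0.0, -0.992, -0.127], [-1.0, 0.0, -0.002]]
contact_force: [-0.6, 0.6, 0.2]
gripper_width: 0.0348
```

Request:
apply_moves --rows '[-0.38,-0.9,0.8,0,0,-0.25,-0.38,-0.9,0.7,0,0,-0.25,-0.38,-0.9,0.6,0,0,-0.25,-0.38,-0.9,0,0,0,-0.25,-0.38,-0.9,0,0,0,-0.25]'

```text
time_s: 21.55
eef_pos: [0.5456, 0.0387, 0.2126]
eef_rot: [[0.001, -0.06, -0.998], [-0.0, -0.998, 0.06], [-1.0, -0.0, -0.001]]
contact_force: [-0.4, -0.3, -0.6]
gripper_width: 0.0344
```

Request:
apply_moves --rows '[-0.38,-0.9,0,0,0,0,-0.38,-0.9,0,0,0,0,-0.38,-0.9,0,0,0,0,-0.38,-0.9,0,0,0,0,-0.38,-0.9,0,0,0,0]'

```text
time_s: 22.18
eef_pos: [0.4978, -0.0736, 0.2122]
eef_rot: [[0.001, -0.059, -0.998], [-0.0, -0.998, 0.059], [-1.0, -0.0, -0.001]]
contact_force: [0.2, 0.2, 0.2]
gripper_width: 0.0344
```

```bash
cat > g3.py <<'E'
import sys
from h import *
F=np.array([float(a) for a in sys.argv[2].split(',')]); e=np.array([-.0156,-.0002,-.0006])
Rt=target(28,-3.4,0,True); h=float(sys.argv[1])
delta(Rt,F+N*(.026+h)-Rt@e); s=r.sense(); print(s['eef_pos'],s['joint_pos'])
E
python3 g3.py .11 .4738,-.3041,.0648
```

```text
t 22.175 shift units [-3.238 -9.092 -1.657] turn units [-0.192 -3.247 -0.004] target [ 0.4168 -0.3009  0.1708] F [0.1873 0.1592 0.2075] w 0.03436028612436912 j6 77.01297804461433
[ 0.4978 -0.0736  0.2122] [-16.3458  10.2879  96.5267   0.0121  73.1433  77.013 ]
```

Request:
apply_moves --rows '[-0.45,-0.83,0,-0.02,-0.3,0,-0.45,-0.83,0,-0.02,-0.3,0,-0.45,-0.83,0,-0.02,-0.3,0,-0.45,-0.83,0,-0.02,-0.3,0,-0.4,-0.83,0,-0.02,-0.3,0]'

```text
time_s: 22.8
eef_pos: [0.4425, -0.1769, 0.2123]
eef_rot: [[0.225, -0.059, -0.973], [-0.016, -0.998, 0.057], [-0.974, 0.002, -0.226]]
contact_force: [-0.5, 0.2, -1.0]
gripper_width: 0.0345
```

Request:
apply_moves --rows '[-0.3,-0.83,0,-0.02,-0.3,0,-0.2,-0.83,0,-0.02,-0.3,0,-0.2,-0.83,-0.2,-0.02,-0.3,0,-0.2,-0.83,-0.5,-0.02,-0.3,0,-0.1,-0.8,-0.5,-0.01,-0.3,0]'

```text
time_s: 23.42
eef_pos: [0.4178, -0.2799, 0.1821]
eef_rot: [[0.437, -0.059, -0.897], [-0.029, -0.998, 0.052], [-0.899, 0.003, -0.438]]
contact_force: [0.4, 0.3, -0.8]
gripper_width: 0.0342
```

Request:
apply_moves --rows '[0,-0.75,-0.4,0,-0.24,0,0,0,0,0,0,0,0,0,0,0,0,0]'

```text
time_s: 23.8
eef_pos: [0.4185, -0.2974, 0.1723]
eef_rot: [[0.468, -0.058, -0.882], [-0.027, -0.998, 0.051], [-0.884, 0.0, -0.468]]
contact_force: [-0.6, -0.2, 0.5]
gripper_width: 0.0345
```

```bash
python3 g3.py .11 .4738,-.3041,.0648;  python3 -c "
from h import *
snap('wrist','w14')"
```

```text
t 23.8 shift units [-0.069 -0.138 -0.058] turn units [ 0.001 -0.009 -0.006] target [ 0.4168 -0.3009  0.1708] F [-0.5606 -0.1649  0.5357] w 0.034486278948955174 j6 13.766469318748806
[ 0.4185 -0.2974  0.1723] [-59.7276   4.1025 117.2303  32.1727  47.0765  13.7665]
```

View pics/w14.png

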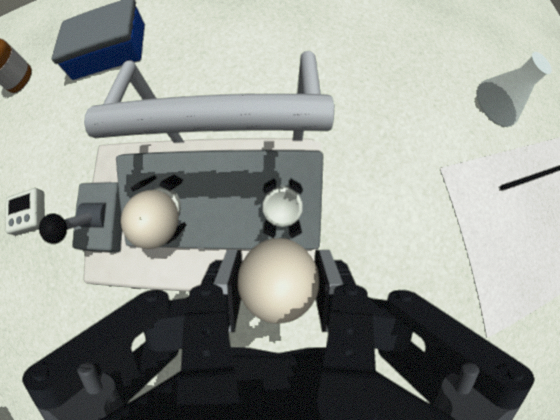

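```bash
cat > rm.py <<'E'
from h import *
import sys
fn=sys.argv[1]; box=tuple(int(a) for a in sys.argv[2].split(',')); db=tuple(int(a) for a in sys.argv[3].split(','));thr=int(sys.argv[4])
q=np.load('pics/'+fn+'.npz'); p,P=cloud('wrist',fn); c=r.camera_params('wrist');H=c['hand_eye']
o=q['rot']@H[:3,3]+q['pos']; hsv=cv2.cvtColor(p,cv2.COLOR_RGB2HSV)
m,n,sd=planefit(P[db[1]:db[3],db[0]:db[2]].reshape(-1,3)); print('n',n,sd,np.degrees(np.arccos(n[2])),np.degrees(np.arctan2(-n[1],-n[0])))
X=np.cross([.0596,.9982,0],N);Y=np.cross(N,X)
a,b,e,f=box
mm=np.zeros((420,560),np.uint8); mm[b:f,a:e]=hsv[b:f,a:e,2]>thr
nl,l,st,ce=cv2.connectedComponentsWithStats(mm); i=1+st[1:,4].argmax()
cn=max(cv2.findContours((l==i).astype(np.uint8),cv2.RETR_EXTERNAL,cv2.CHAIN_APPROX_NONE)[0],key=cv2.contourArea)
h=cv2.convexHull(cn)[:,0]; h=h[(h[:,0]>a)&(h[:,1]>b)&(h[:,0]<e-1)&(h[:,1]<f-1)]
W=[]
for u,v in h:
    d=q['rot']@H[:3,:3]@wdir(u,v,c); W.append(o+d*(((m+N*.015-o)@N)/(d@N)))
W=np.array(W); A=np.c_[W@X,W@Y]
g=least_squares(lambda t:np.hypot(A[:,0]-t[0],A[:,1]-t[1])-t[2],[A[:,0].mean(),A[:,1].mean(),.017],loss='soft_l1',f_scale=.0006)
C=g.x[0]*X+g.x[1]*Y+(m+N*.015)@N*N; print(st[i],ce[i],'r',g.x[2],np.std(g.fun),len(h),'floor',C-.005*N)
E
python3 rm.py w14 258,180,308,232 190,200,255,240 130
python3 rm.py w4 255,155,310,205 200,142,250,180 150
python3 rm.py w4 140,155,192,210 200,142,250,180 150
python3 eg.py w14 115,180,185,255 .0225,.026,.033 .4799,-.1991,.0648
python3 -c "
from h import *
p,P=cloud('wrist','w14');q=np.load('pics/w14.npz')
msk,st,ce=eggmask(p,(215,228,340,345),8)
Q=P[cv2.erode(msk.astype(np.uint8),np.ones((5,5)))>0];Q=Q[np.isfinite(Q).all(1)]
T=(Q-q['pos'])@q['rot']; print(eggfit(T[T[:,0]<-.01],.018,.021,.026),st,ce)
a=p[160:260,100:330,::-1]; cv2.imwrite('pics/w14c.png',cv2.resize(a,None,fx=3.4,fy=3.4,interpolation=cv2.INTER_CUBIC))
"
```

```text
n [-0.4724  0.0301  0.8809] 0.0005629386909086698 28.250505758297606 -3.6473326997645614
[ 263  186   40   40 1111] [281.8515 207.5617] r 0.016603523758946248 0.00033001924450024825 22 floor [ 0.4747 -0.3043  0.0651]
n [-0.4657  0.0269  0.8845] 0.0005954852379677914 27.804607184250806 -3.3007792253844466
[ 261  162   40   36 1037] [281.1495 179.0068] r 0.01646190334214966 0.0004988820636678132 25 floor [ 0.4786 -0.1999  0.0639]
n [-0.4657  0.0269  0.8845] 0.0005954852379677914 27.804607184250806 -3.3007792253844466
[147 165  35  36 847] [164.3719 181.3861] r 0.016618233144006563 0.0001979046380886884 20 floor [ 0.4724 -0.3049  0.064 ]
[ 115  190   70   65 3046] offset from seat in cup frame (down,y,back) mm [ 0.482   0.2186 -1.8306] tilt deg y,back [-2.5943 -2.7885] 0.00048084473350474606
(array([-0.0153, -0.0004, -0.001 ,  0.0048, -0.0439]), np.float64(0.00041790972753055745)) [ 237  237   82   87 5387] [277.5652 279.7162]
```

View pics/w14c.png

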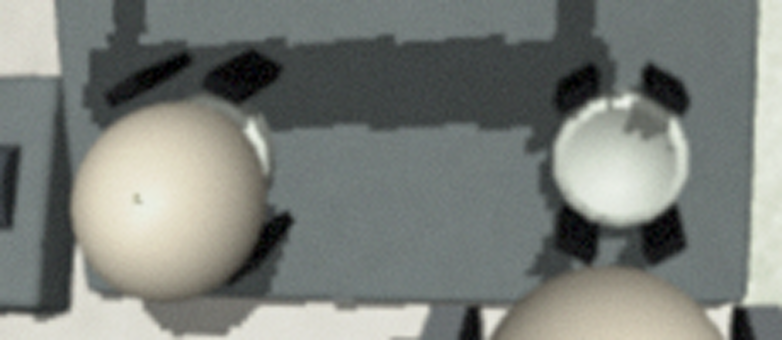

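```bash
sed -i 's/-.0156,-.0002,-.0006/-.0154,-.0003,-.0008/' g3.py; python3 g3.py .028 .4745,-.3043,.065
```

```text
t 23.85 shift units [ 1.473 -0.249 -2.949] turn units [ 0.004 -0.007 -0.012] target [ 0.4557 -0.3035  0.0987] F [ 0.3773 -0.7335  0.2494] w 0.034715515478178575 j6 13.746005172039768
[ 0.4189 -0.2972  0.1724] [-59.6825   4.0907 117.2263  32.185   47.0592  13.746 ]
```

Request:
apply_moves --rows '[0.1,-0.12,-0.3,0,0,0,0.3,-0.13,-0.65,0,0,0,0.35,0,-0.68,0,0,0,0.35,0,-0.66,0,0,0,0.37,0,-0.66,0,0,0]'

```text
time_s: 24.48
eef_pos: [0.4563, -0.3035, 0.0974]
eef_rot: [[0.468, -0.057, -0.882], [-0.027, -0.998, 0.05], [-0.883, 0.001, -0.468]]
contact_force: [-0.2, -0.3, 0.1]
gripper_width: 0.0344
```

Request:
apply_moves --rows '[0,0,0,0,0,0,0,0,0,0,0,0]'

```text
time_s: 24.72
eef_pos: [0.4558, -0.3038, 0.0984]
eef_rot: [[0.468, -0.057, -0.882], [-0.028, -0.998, 0.05], [-0.883, 0.001, -0.469]]
contact_force: [-0.4, -0.4, 0.8]
gripper_width: 0.0343
```

```bash
python3 g3.py .028 .4745,-.3043,.065;  python3 g3.py .005 .4745,-.3043,.065;python3 -c "
from h import *
snap('scene','s15');snap('wrist','w15')
a=cv2.imread('pics/s15.png')[130:260,90:260]
cv2.imwrite('pics/s15c.png',cv2.resize(cv2.convertScaleAbs(a,alpha=1.8),None,fx=4.5,fy=4.5,interpolation=cv2.INTER_CUBIC))
"
```

```text
t 24.725 shift units [-0.006  0.015  0.014] turn units [ 0.005 -0.006 -0.014] target [ 0.4557 -0.3035  0.0987] F [-0.4418 -0.4005  0.7638] w 0.03429142740316048 j6 7.433140469878588
[ 0.4558 -0.3038  0.0984] [-55.6007  12.5262 120.4338  39.414   35.6992   7.4331]
t 24.725 shift units [ 0.426 -0.011 -0.798] turn units [ 0.005 -0.006 -0.014] target [ 0.4665 -0.3041  0.0784] F [-0.4418 -0.4005  0.7638] w 0.03429142740316048 j6 7.433140469878588
[ 0.4558 -0.3038  0.0984] [-55.6007  12.5262 120.4338  39.414   35.6992   7.4331]
```

View pics/s15c.png

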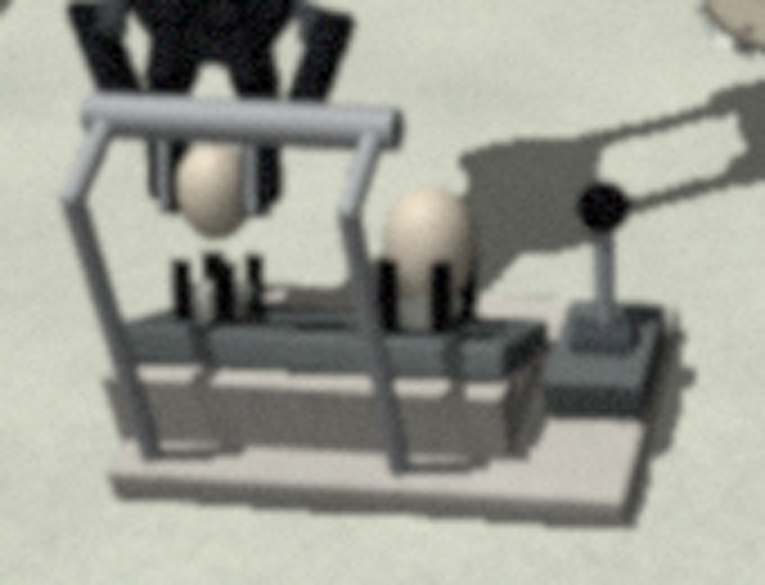

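View pics/w15.png

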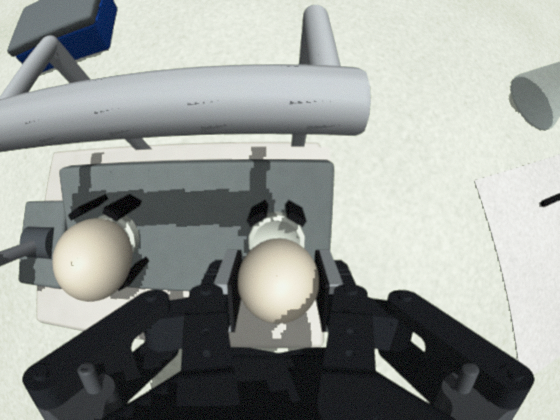

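```bash
python3 rm.py w15 240,205,315,236 180,165,240,235 130
```

```text
n [-0.4703  0.0299  0.882 ] 0.0005332855257409521 28.114633576812572 -3.6410040097727703
[249 211  57  25 686] [274.2289 227.1501] r 0.01532529189800688 0.0003560087686022049 6 floor [ 0.4773 -0.3039  0.0665]
```

Request:
apply_moves --rows '[0.1,0,-0.19,0,0,0,0.1,0,-0.19,0,0,0,0.1,0,-0.19,0,0,0,0.1,0,-0.19,0,0,0,0,0,0,0,0,0]'

```text
time_s: 25.45
eef_pos: [0.4655, -0.3037, 0.0784]
eef_rot: [[0.467, -0.058, -0.882], [-0.027, -0.998, 0.051], [-0.884, -0.001, -0.468]]
contact_force: [-1.1, 0.0, -0.5]
gripper_width: 0.0346
```

```bash
python3 g3.py 0 .4745,-.3043,.065;python3 -c "
from h import *
snap('scene','s16')
a=cv2.imread('pics/s16.png')[130:260,90:260]
cv2.imwrite('pics/s16c.png',cv2.resize(cv2.convertScaleAbs(a,alpha=1.8),None,fx=4.5,fy=4.5,interpolation=cv2.INTER_CUBIC))
"
```

```text
t 25.45 shift units [ 0.131 -0.024 -0.175] turn units [-0.004 -0.012 -0.01 ] target [ 0.4688 -0.3043  0.074 ] F [-1.123   0.0342 -0.4533] w 0.034607075058007135 j6 5.142680098944965
[ 0.4655 -0.3037  0.0784] [-54.4619  14.8859 121.1134  42.1338  32.9267   5.1427]
```

View pics/s16c.png

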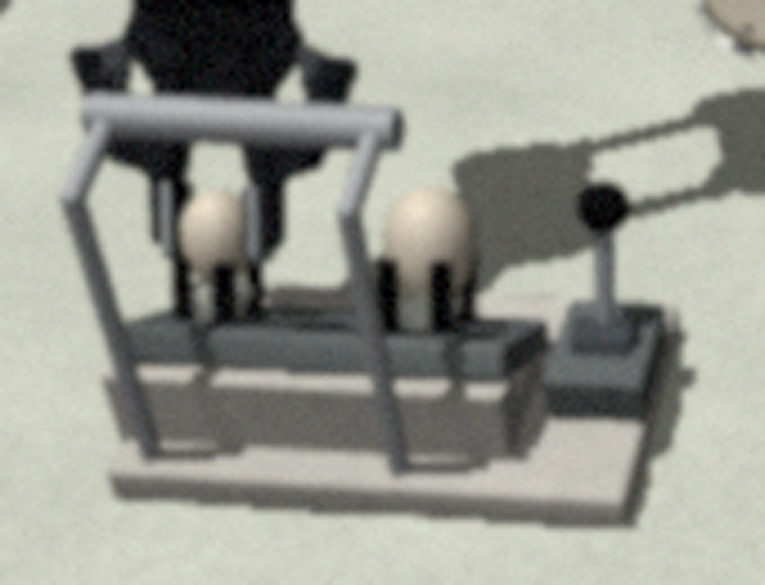

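Request:
apply_moves --rows '[0.04,-0.01,-0.035,0,0,0,0.03,-0.01,-0.035,0,0,0,0.02,0,-0.03,0,0,0,0,0,0,0,0,0]'

```text
time_s: 26.0
eef_pos: [0.4678, -0.3045, 0.0765]
eef_rot: [[0.468, -0.058, -0.882], [-0.027, -0.998, 0.051], [-0.883, 0.0, -0.468]]
contact_force: [0.2, 0.0, -0.5]
gripper_width: 0.0347
```

Request:
apply_moves --rows '[0.012,0,-0.02,0,0,0,0,0,0,0,0,0]'

```text
time_s: 26.25
eef_pos: [0.4681, -0.3045, 0.076]
eef_rot: [[0.468, -0.058, -0.882], [-0.028, -0.998, 0.051], [-0.883, 0.0, -0.468]]
contact_force: [0.2, 0.2, 0.1]
gripper_width: 0.0343
```

Request:
apply_moves --rows '[0.012,0,-0.018,0,0,0,0,0,0,0,0,0]'

```text
time_s: 26.5
eef_pos: [0.4684, -0.3044, 0.0755]
eef_rot: [[0.468, -0.058, -0.882], [-0.027, -0.998, 0.051], [-0.884, 0.0, -0.468]]
contact_force: [-0.7, -0.6, -0.5]
gripper_width: 0.0347
```

```bash
python3 g3.py 0 .4745,-.3043,.065
```

```text
t 26.5 shift units [ 0.017  0.007 -0.06 ] turn units [ 0.002 -0.008 -0.009] target [ 0.4688 -0.3043  0.074 ] F [-0.6526 -0.5589 -0.4989] w 0.034675569268981514 j6 4.829066888104237
[ 0.4684 -0.3044  0.0755] [-54.1981  15.3231 121.0742  42.5916  32.4565   4.8291]
```

Request:
apply_moves --rows '[0.008,0,-0.02,0,0,0,0,0,0,0,0,0]'

```text
time_s: 26.75
eef_pos: [0.4686, -0.3044, 0.075]
eef_rot: [[0.468, -0.058, -0.882], [-0.027, -0.998, 0.051], [-0.884, 0.0, -0.468]]
contact_force: [-0.0, -0.5, -0.7]
gripper_width: 0.0345
```

Request:
apply_moves --rows '[0.008,0,-0.018,0,0,0,0,0,0,0,0,0]'

```text
time_s: 27.0
eef_pos: [0.4688, -0.3044, 0.0745]
eef_rot: [[0.468, -0.058, -0.882], [-0.027, -0.998, 0.051], [-0.883, 0.0, -0.468]]
contact_force: [0.1, 0.4, 0.4]
gripper_width: 0.0346
```

Request:
apply_moves --rows '[0.008,0,-0.016,0,0,0,0,0,0,0,0,0]'

```text
time_s: 27.25
eef_pos: [0.469, -0.3045, 0.0742]
eef_rot: [[0.468, -0.058, -0.882], [-0.028, -0.998, 0.051], [-0.883, 0.0, -0.468]]
contact_force: [0.0, 0.1, -1.0]
gripper_width: 0.0343
```

Request:
apply_moves --rows '[0.008,0,-0.016,0,0,0,0,0,0,0,0,0]'

```text
time_s: 27.5
eef_pos: [0.4692, -0.3046, 0.074]
eef_rot: [[0.468, -0.058, -0.882], [-0.028, -0.998, 0.051], [-0.883, 0.001, -0.469]]
contact_force: [-1.8, 0.0, 2.5]
gripper_width: 0.0344
```

Request:
apply_moves --rows '[0,0,0,0,0,0]'

```text
time_s: 27.62
eef_pos: [0.4692, -0.3045, 0.074]
eef_rot: [[0.468, -0.058, -0.882], [-0.028, -0.998, 0.051], [-0.883, 0.001, -0.469]]
contact_force: [-2.2, 0.9, 2.9]
gripper_width: 0.0345
```

Request:
apply_moves --rows '[0,0,0,0,0,0,0,0,0,0,0,0]' --claw 38

```text
time_s: 27.88
eef_pos: [0.4692, -0.3045, 0.0736]
eef_rot: [[0.468, -0.058, -0.882], [-0.027, -0.998, 0.051], [-0.884, 0.0, -0.468]]
contact_force: [-0.7, -0.2, -0.4]
gripper_width: 0.0382
```

Request:
apply_moves --rows '[0,0,0,0,0,0,0,0,0,0,0,0,0,0,0,0,0,0]' --claw 50

```text
time_s: 28.25
eef_pos: [0.4692, -0.3045, 0.0737]
eef_rot: [[0.468, -0.058, -0.882], [-0.027, -0.998, 0.051], [-0.884, 0.0, -0.468]]
contact_force: [-0.3, -0.3, -0.7]
gripper_width: 0.0503
```

```bash
python3 g3.py 0 .4745,-.3043,.065; python3 -c "
from h import *
snap('wrist','w17')
p,P=cloud('wrist','w17');q=np.load('pics/w17.npz')
msk,st,ce=eggmask(p,(215,228,340,345),8)
Q=P[cv2.erode(msk.astype(np.uint8),np.ones((5,5)))>0];Q=Q[np.isfinite(Q).all(1)]
T=(Q-q['pos'])@q['rot']; print(eggfit(T[T[:,0]<-.01],.018,.021,.026),st,ce)"
```

```text
t 28.25 shift units [-0.015  0.008  0.011] turn units [ 0.002 -0.008 -0.009] target [ 0.4688 -0.3043  0.074 ] F [-0.3197 -0.2923 -0.7239] w 0.0503031631595027 j6 4.578580683075239
[ 0.4692 -0.3045  0.0737] [-54.1093  15.5336 121.1336  42.8716  32.2183   4.5786]
(array([-0.0156, -0.001 ,  0.0027, -0.0002,  0.1417]), np.float64(0.00043439983367074347)) [ 215  243  115  102 7216] [275.3786 298.3503]
```

View pics/w17.png

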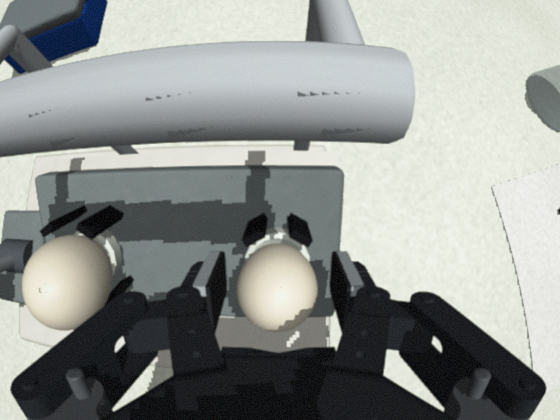

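Request:
apply_moves --rows '[-0.15,0.01,0.28,0,0,0,-0.3,0.02,0.57,0,0,0,-0.45,0.03,0.85,0,0,0,-0.47,0.03,0.88,0,0,0,-0.47,0.03,0.88,0,0,0]'

```text
time_s: 28.92
eef_pos: [0.4223, -0.3015, 0.162]
eef_rot: [[0.468, -0.058, -0.882], [-0.029, -0.998, 0.051], [-0.883, 0.002, -0.469]]
contact_force: [0.7, 1.4, -1.1]
gripper_width: 0.0503
```

```bash
python3 -c "
from h import *
print(r.sense()['joint_pos'],r.sense()['eef_pos'])
snap('wrist','w18');snap('scene','s18');snap('top','t18')
a=cv2.imread('pics/s18.png')[130:260,90:260]
cv2.imwrite('pics/s18c.png',cv2.resize(cv2.convertScaleAbs(a,alpha=1.8),None,fx=4.5,fy=4.5,interpolation=cv2.INTER_CUBIC))
"
```

```text
[-59.5196   5.2929 117.6765  32.986   45.5234  12.7111] [ 0.4223 -0.3015  0.162 ]
```

View pics/s18c.png

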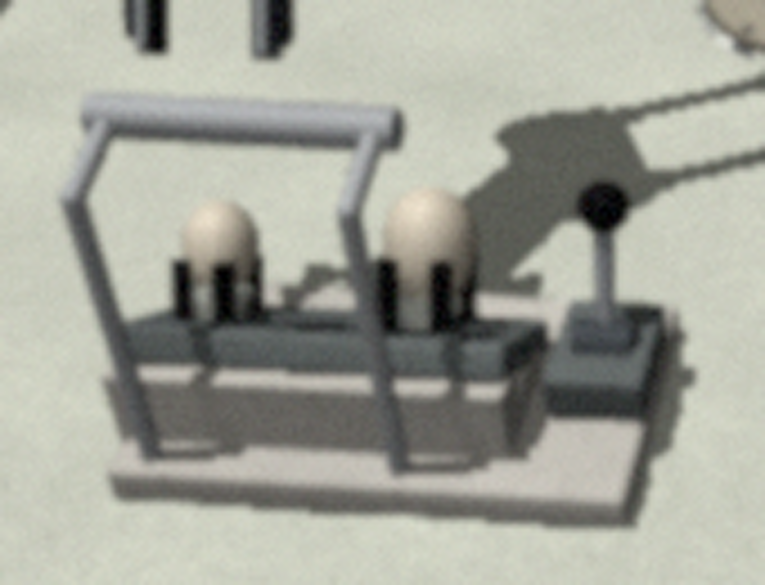

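View pics/w18.png

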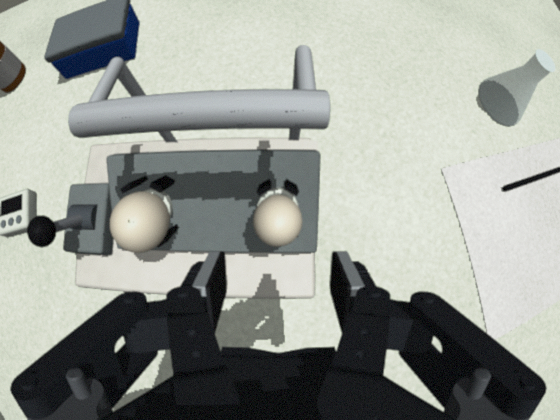

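```bash
python3 eg.py w18 245,185,308,250 .018,.021,.026 .4745,-.3043,.065;python3 eg.py w18 100,185,178,255 .0225,.026,.033 .4799,-.1991,.0648
python3 - <<'E'
from h import *
for n,fn,box in [('wrist','w18',(20,205,60,250)),('wrist','w10',(378,172,424,220)),('top','t18',(318,250,350,282)),('scene','s18',(212,165,236,187)),('wrist','w9',(445,205,520,290))]:
    p,P=cloud(n,fn); a,b,e,f=box; hsv=cv2.cvtColor(p,cv2.COLOR_RGB2HSV)
    mm=np.zeros((420,560),np.uint8); mm[b:f,a:e]=(hsv[b:f,a:e,2]<45)
    nl,l,st,ce=cv2.connectedComponentsWithStats(mm); i=1+st[1:,4].argmax(); Q=P[cv2.erode((l==i).astype(np.uint8),np.ones((3,3)))>0];Q=Q[np.isfinite(Q).all(1)]
    print(n,fn,st[i],ce[i],'med',np.median(Q,0),'n',len(Q))
    try:
        Z=Q[np.abs(Q-np.median(Q,0)).max(1)<.02]; print(sphfit(Z))
    except Exception as x: print(x)
p,P=cloud('wrist','w10')
for uv in [(388,186),(382,181),(377,176),(372,172),(365,168),(362,180),(350,140),(380,140)]: print(uv,P[uv[1],uv[0]],p[uv[1],uv[0]])
E
```

```text
[ 253  194   49   53 1937] offset from seat in cup frame (down,y,back) mm [-28.1303  -3.6228  15.8395] tilt deg y,back [-27.3042  82.4781] 0.004013737361651664
[ 109  191   69   64 3088] offset from seat in cup frame (down,y,back) mm [ 0.4273  0.2465 -1.9232] tilt deg y,back [-2.7065 -1.6821] 0.0004958717247842325
wrist w18 [ 27 217  29  29 642] [ 41.3255 230.6698] med [ 0.4552 -0.1198  0.1172] n 528
(array([ 0.4563, -0.1139,  0.1105]), np.float64(0.011191243713359557))
wrist w10 [ 383  178   36   36 1007] [400.3714 195.3644] med [ 0.4468 -0.1159  0.1154] n 861
(array([ 0.4535, -0.1133,  0.1089]), np.float64(0.011694235507070806))
top t18 [318 254  22  23 271] [328.3948 267.7601] med [ 0.454  -0.106   0.1158] n 179
(array([ 0.4539, -0.1116,  0.1122]), np.float64(0.010276629292081032))
scene s18 [217 170  14  13 118] [223.5508 175.1441] med [ 0.4646 -0.1115  0.1147] n 70
(array([ 0.4591, -0.1124,  0.1093]), np.float64(0.01025943069224816))
wrist w9 [ 455  218   59   63 2874] [483.5369 248.7283] med [ 0.4462 -0.1179  0.1129] n 2610
(array([ 0.4537, -0.1134,  0.1085]), np.float64(0.011951881344392257))
(388, 186) [ 0.4449 -0.121   0.1059] [17 20 15]
(382, 181) [ 0.4596 -0.1178  0.0833] [66 65 70]
(377, 176) [ 0.4654 -0.1174  0.0698] [68 71 73]
(372, 172) [ 0.4701 -0.1179  0.058 ] [66 68 70]
(365, 168) [ 0.4694 -0.1218  0.0516] [81 86 92]
(362, 180) [ 0.4781 -0.1264  0.0551] [83 91 97]
(350, 140) [ 0.4439 -0.1295  0.0444] [113 124 123]
(380, 140) [ 0.4503 -0.1048  0.0452] [58 64 65]
```

Request:
apply_moves --rows '[-0.1,0.4,0.5,0.02,0.4,0,-0.1,0.8,0.5,0.02,0.4,0,-0.1,0.95,0.2,0.02,0.41,0,-0.1,0.95,0,0.03,0.41,0,0,0.95,0,0.03,0.41,0]' --claw 0

```text
time_s: 29.7
eef_pos: [0.4128, -0.1991, 0.1896]
eef_rot: [[0.178, -0.058, -0.982], [-0.01, -0.998, 0.057], [-0.984, -0.0, -0.179]]
contact_force: [-0.3, 0.0, -0.5]
gripper_width: 0.0001
```

Request:
apply_moves --rows '[0,0.95,0,0.03,0.41,0,0,0.95,0,0.03,0.41,0,0,0.95,0,0.02,0.41,0,0,0.64,0,0,0,0,0,0,0,0,0,0]'

```text
time_s: 30.32
eef_pos: [0.4126, -0.1119, 0.1897]
eef_rot: [[-0.003, -0.056, -0.998], [0.002, -0.998, 0.056], [-1.0, -0.002, 0.003]]
contact_force: [-1.1, 0.4, 0.1]
gripper_width: -0.0001
```

```bash
python3 g2.py .412,-.113,.095 -183.4
```

```text
t 30.325 shift units [-0.022 -0.042 -3.786] turn units [-0.013 -0.02  -0.023] target [ 0.412 -0.113  0.095] F [-1.123   0.4496  0.0867] w -7.725691047815471e-05 j6 68.63487329372416
[-24.5522   4.8443 106.5887   0.0338  68.7741  68.6349]
```

Request:
apply_moves --rows '[-0.05,-0.05,-0.9,0,0,0,0,0,-0.9,0,0,0,0,0,-0.9,0,0,0,0,0,-0.7,0,0,0,0,0,-0.38,0,0,0]'

```text
time_s: 30.95
eef_pos: [0.411, -0.1148, 0.095]
eef_rot: [[-0.003, -0.059, -0.998], [0.002, -0.998, 0.059], [-1.0, -0.001, 0.003]]
contact_force: [0.1, -0.9, 1.0]
gripper_width: 0.0
```

Request:
apply_moves --rows '[0.2,0,0,0,0,0,0.3,-0.02,0,0,0,0,0.3,-0.02,0,0,0,0,0.3,-0.02,0,0,0,0]'

```text
time_s: 31.45
eef_pos: [0.4398, -0.1157, 0.0961]
eef_rot: [[-0.003, -0.057, -0.998], [0.001, -0.998, 0.057], [-1.0, -0.001, 0.003]]
contact_force: [-1.4, 0.8, 1.4]
gripper_width: 0.0001
```

```bash
python3 -c "
from h import *
s=r.sense();print(s['eef_pos'],s['contact_force'])
snap('wrist','w20');snap('scene','s20')
a=cv2.imread('pics/s20.png')[110:260,90:290]
cv2.imwrite('pics/s20c.png',cv2.resize(cv2.convertScaleAbs(a,alpha=1.8),None,fx=3.9,fy=3.9,interpolation=cv2.INTER_CUBIC))
"
```

```text
[ 0.4398 -0.1157  0.0961] [-1.3519  0.7659  1.396 ]
```

View pics/s20c.png

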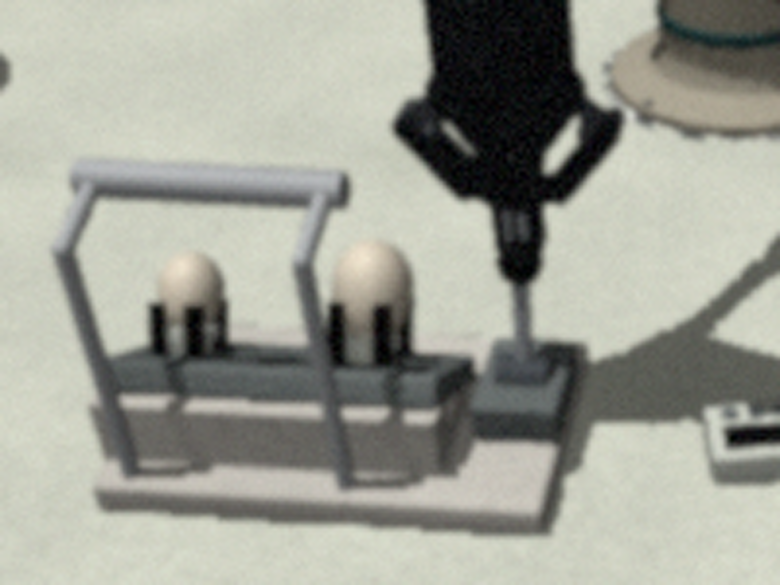

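View pics/w20.png

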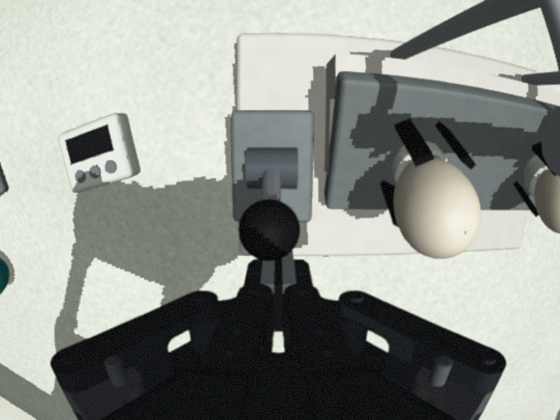

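Request:
apply_moves --rows '[0.3,0.03,0,0,0,0,0.3,0,0,0,0,0,0.3,0,0,0,0,0,0.3,-0.02,0,0,0,0,0.3,-0.02,0,0,0,0]'

```text
time_s: 32.17
eef_pos: [0.4773, -0.1159, 0.0956]
eef_rot: [[-0.003, -0.058, -0.998], [0.002, -0.998, 0.058], [-1.0, -0.001, 0.003]]
contact_force: [-1.5, 0.2, -1.0]
gripper_width: -0.0001
```

Request:
apply_moves --rows '[0.2,-0.02,0,0,0,0,0.1,0,0,0,0,0,0,0,0,0,0,0]'

```text
time_s: 32.55
eef_pos: [0.4848, -0.1165, 0.0958]
eef_rot: [[-0.002, -0.058, -0.998], [0.001, -0.998, 0.058], [-1.0, -0.001, 0.002]]
contact_force: [0.7, -0.0, 1.0]
gripper_width: -0.0001
```

```bash
python3 -c "
from h import *
s=r.sense();print(s['eef_pos'],s['contact_force'])
snap('wrist','w21')
"
```

```text
[ 0.4848 -0.1165  0.0958] [ 0.6616 -0.005   0.9829]
```

View pics/w21.png

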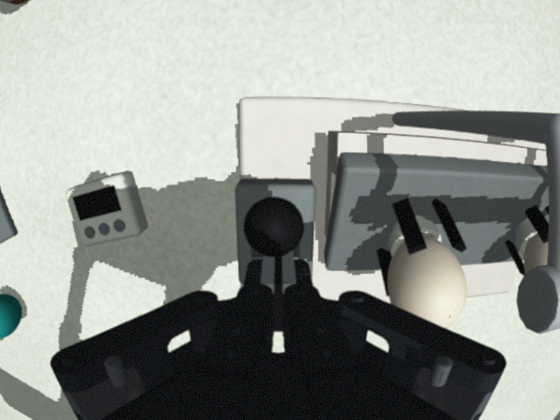

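Request:
apply_moves --rows '[0.12,-0.01,0,0,0,0,0.12,-0.01,0,0,0,0,0,0,0,0,0,0]'

```text
time_s: 32.98
eef_pos: [0.4898, -0.1168, 0.0956]
eef_rot: [[-0.004, -0.058, -0.998], [0.002, -0.998, 0.058], [-1.0, -0.001, 0.004]]
contact_force: [-1.7, -0.1, 0.8]
gripper_width: -0.0004
```

Request:
apply_moves --rows '[0.08,0,0,0,0,0,0.08,0,0,0,0,0,0,0,0,0,0,0]'

```text
time_s: 33.35
eef_pos: [0.4901, -0.1167, 0.0955]
eef_rot: [[-0.011, -0.057, -0.998], [0.002, -0.998, 0.057], [-1.0, -0.001, 0.011]]
contact_force: [-10.4, -1.6, 5.7]
gripper_width: 0.0
```

Request:
apply_moves --rows '[0.06,0,0,0,0,0,0,0,0,0,0,0]'

```text
time_s: 33.6
eef_pos: [0.4902, -0.1167, 0.0954]
eef_rot: [[-0.014, -0.056, -0.998], [0.002, -0.998, 0.056], [-1.0, -0.001, 0.014]]
contact_force: [-12.5, -1.7, 7.9]
gripper_width: 0.0002
```

Request:
apply_moves --rows '[-0.2,0,0,0,0,0,-0.5,0,0.1,0,0,0,-0.8,0,0.3,0,0,0,-0.9,0,0.8,0,0,0,-0.9,0,0.9,0,0,0]'

```text
time_s: 34.22
eef_pos: [0.412, -0.1168, 0.149]
eef_rot: [[-0.002, -0.058, -0.998], [0.001, -0.998, 0.058], [-1.0, -0.001, 0.002]]
contact_force: [0.2, -0.5, 0.7]
gripper_width: -0.0003
```

Request:
apply_moves --rows '[-0.5,0,0.9,0,0,0,0,0,0.5,0,0,0,0,0,0,0,0,0]'

```text
time_s: 34.6
eef_pos: [0.4019, -0.1174, 0.1844]
eef_rot: [[0.001, -0.058, -0.998], [0.0, -0.998, 0.058], [-1.0, -0.0, -0.001]]
contact_force: [-0.2, -0.3, 0.4]
gripper_width: -0.0001
```

```bash
python3 -c "
from h import *
s=r.sense();print(s['eef_pos'],s['contact_force'],s['time_s'])
snap('wrist','w22');snap('scene','s22');snap('top','t22')
a=cv2.imread('pics/s22.png')[110:260,90:290]
cv2.imwrite('pics/s22c.png',cv2.resize(cv2.convertScaleAbs(a,alpha=1.8),None,fx=3.9,fy=3.9,interpolation=cv2.INTER_CUBIC))
for n,fn,box in [('scene','s22',(200,160,250,215)),('wrist','w22',(200,120,310,225))]:
    p,P=cloud(n,fn); a,b,e,f=box; hsv=cv2.cvtColor(p,cv2.COLOR_RGB2HSV)
    mm=np.zeros((420,560),np.uint8); mm[b:f,a:e]=(hsv[b:f,a:e,2]<(25 if n=='scene' else 45))
    nl,l,st,ce=cv2.connectedComponentsWithStats(mm); i=1+st[1:,4].argmax(); Q=P[cv2.erode((l==i).astype(np.uint8),np.ones((3,3)))>0];Q=Q[np.isfinite(Q).all(1)]
    print(n,st[i],np.median(Q,0),sphfit(Q) if len(Q)>10 else '')
"
```

```text
[ 0.4019 -0.1174  0.1844] [-0.2231 -0.3098  0.3715] 34.6
scene [214 188  10  11  82] [ 0.5236 -0.1139  0.1094] (array([ 0.5202, -0.1147,  0.1073]), np.float64(0.006662026897347976))Traceback (most recent call last):
  File "<string>", line 10, in <module>
    nl,l,st,ce=cv2.connectedComponentsWithStats(mm); i=1+st[1:,4].argmax(); Q=P[cv2.erode((l==i).astype(np.uint8),np.ones((3,3)))>0];Q=Q[np.isfinite(Q).all(1)]
                                                         ~~~~~~~~~~~~~~~^^
ValueError: attempt to get argmax of an empty sequence
```

View pics/s22c.png

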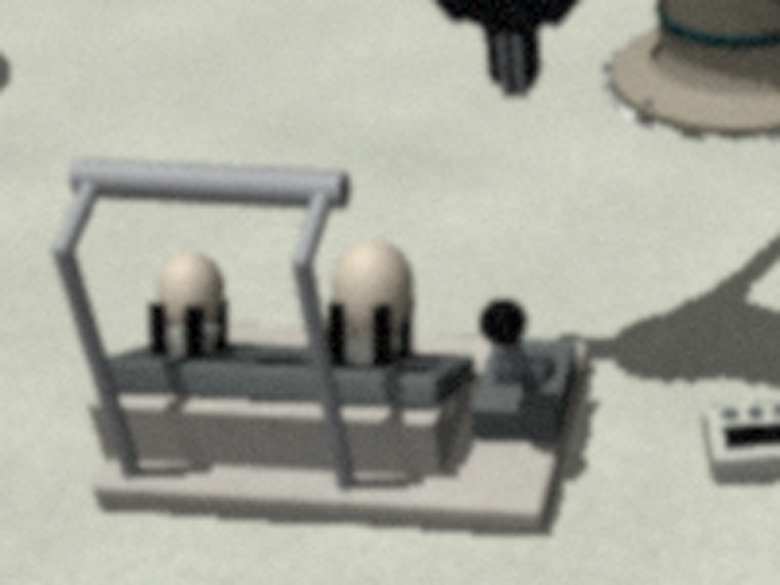

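View pics/w22.png

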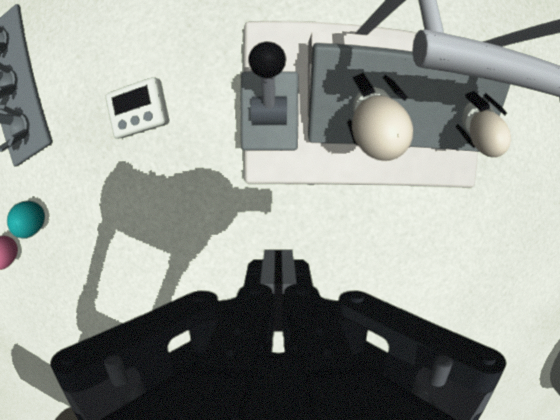

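View pics/t22.png

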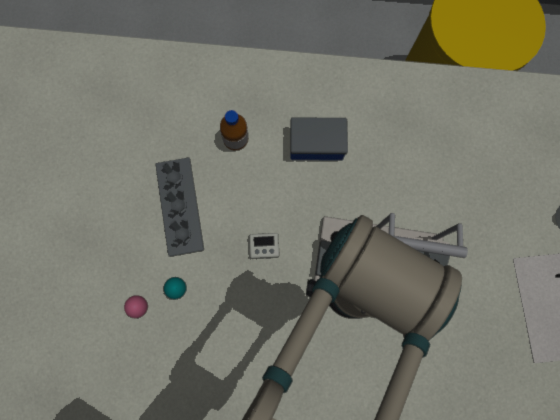

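Run:
```python
from h import *
y=np.array([.0596,.9982,0]);A=np.c_[-N,y,np.cross(-N,y)]
for nm,F,R,b,d,views in [('L',[.4799,-.1991,.0648],.0225,.026,.033,[('w10',(240,180,318,258)),('w18',(100,185,178,255)),('w22',(345,88,420,165))]),('S',[.4745,-.3043,.065],.018,.021,.026,[('w18',(245,190,308,250)),('w22',(465,105,515,160))])]:
    allT=[]
    for fn,box in views:
        p,P=cloud('wrist',fn); hsv=cv2.cvtColor(p,cv2.COLOR_RGB2HSV)
        m,st,ce=eggmask(p,box,18)
        Q=P[cv2.erode(m.astype(np.uint8),np.ones((3,3)))>0];Q=Q[np.isfinite(Q).all(1)]
        T=(Q-np.array(F)-N*d)@A; T=T[(abs(T[:,0])<.03)&(np.hypot(T[:,1],T[:,2])<.027)&(T[:,0]<.005)]
        x,s=eggfit(T,R,b,d); print(nm,fn,st,x[:3]*1000,np.degrees(x[3:]),s,len(T)); allT.append(T[np.random.default_rng(0).choice(len(T),min(800,len(T)),0)])
    x,s=eggfit(np.vstack(allT),R,b,d); print(nm,'joint',x[:3]*1000,np.degrees(x[3:]),s)
```

```text
L w10 [ 247  187   62   65 3092] [ 0.0957 -0.8345 -3.6403] [ 0.7828 -6.3015] 0.0004185070871890446 2733
L w18 [ 109  191   61   62 2800] [ 0.0873  0.3236 -2.4332] [-3.29   -1.6266] 0.0005000202809273289 2440
L w22 [ 352   96   61   66 2943] [ 0.4729  0.0145 -2.0354] [ 1.0402 -0.8687] 0.00047963434979537967 2454
L joint [-0.1029  0.1642 -2.3591] [ -5.8527 -12.097 ] 0.0006166268965553917
S w18 [ 253  194   49   53 1879] [-28.9673  -4.7755  14.0684] [-33.0295  68.9391] 0.003889705694638239 1620
S w22 [ 470  110   41   47 1437] [ 0.2929  0.3844 -3.2274] [ 3.2375 -7.2319] 0.0006137321432438412 1096
S joint [-29.0776   1.3246  12.7558] [-22.2977  34.567 ] 0.00457897901661018
```

```bash
sed -i 's/\[-.022,0,0,0,0\]/[0 if np.median(T[:,0])>-.02 else -.022,0,0,0,0]/' h.py
python3 - <<'E'
from h import *
y=np.array([.0596,.9982,0]);A=np.c_[-N,y,np.cross(-N,y)]
F=[.4745,-.3043,.065];R,b,d=.018,.021,.026
for fn,box in [('w18',(245,190,308,250)),('w22',(465,105,515,160))]:
    p,P=cloud('wrist',fn); m,st,ce=eggmask(p,box,22)
    Q=P[cv2.erode(m.astype(np.uint8),np.ones((5,5)))>0];Q=Q[np.isfinite(Q).all(1)]
    T=(Q-np.array(F)-N*d)@A; T=T[(abs(T[:,0])<.03)&(np.hypot(T[:,1],T[:,2])<.024)&(T[:,0]<.005)]
    x,s=eggfit(T,R,b,d); print(fn,st,len(T),x[:3]*1000,np.degrees(x[3:]),s, np.median(T,0))
p,_=cloud('wrist','w18');cv2.imwrite('pics/w18c.png',cv2.resize(p[170:260,90:330,::-1],None,fx=3.3,fy=3.3,interpolation=cv2.INTER_CUBIC))
E
```

```text
w18 [ 253  195   49   51 1821] 1304 [-0.0295  0.76   -3.5103] [ 0.125  -5.5804] 0.00042017468234889526 [-0.0156  0.0014  0.0017]
w22 [ 470  110   41   47 1320] 778 [ 0.3953  0.4336 -3.2563] [ 3.6693 -7.0353] 0.000652421791933993 [-0.0098  0.0112  0.0029]
```

View pics/w18c.png

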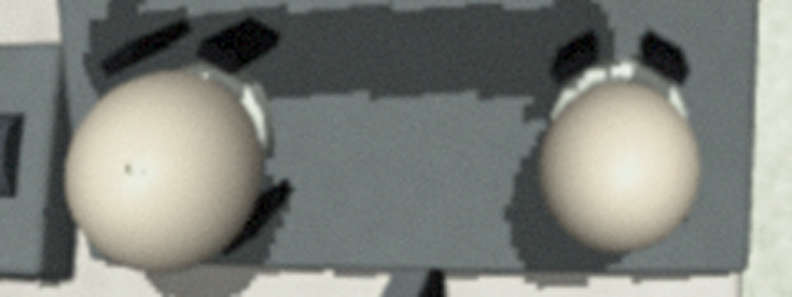

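```bash
python3 -c "
from h import *
print(r.close_job())"
```

```text
the job is handed in; nothing more can be done
None
```

The job is handed in at about 35 s. Both eggs are in their cups, and the lamp lever is over at its far side. One reading falls short: both eggs lean a little further forward than the cups do.

- **Large egg:** I set it in the wide cup at the cup's lean, stopping at about 7 N along the cup axis, eased to about 5 N before release. It sits within about 0.5 mm of its seat height.
- **Small egg:** I set it in the narrow cup the same way, stopping at about 3–4 N. It also sits within about 0.5 mm of its seat height.
- **Lean:** After release each egg tipped slightly forward, apparently onto the front posts. The widest place is about 2 mm forward on the large egg and 3 mm on the small one. The camera fits put the extra lean at roughly 1–8° for the large egg and 5–7° for the small one. I take this as the natural play in the cups and did not correct it.
- **Lever:** I pushed it to its stop with closed fingers, peaking at about 15 N. Its ball moved from x of about 0.455 to 0.520 at the same height, close to the full swing, and stayed there after I backed off.
- **Everything else:** The last pictures show the bottle, tip box and timer where they were, and the gripper clear of everything.

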